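Fetch the ink jar from behind the bottles and put the bottles back

TASK

Please get the squat ink jar from the back of the plywood stand onto the middle of the balance pan. First clear all three bottles in front of it onto the blue side tray, standing; only then fetch the jar, and when it is on the pan put each bottle back upright on the very place on the stand where it stood at the start. Leave everything else on the bench where it is.

Things in the scene. Friction and masses are not known exactly. Their poses are not given: they have to be found in the camera images.
- stand: fixed plywood board 170 x 205 x 14 mm; origin at the centre of its underside, on the bench, yaw up to 0.12 rad. -x is its front. Three flat grey pads 66 mm across, flush with its top, at x = -45 mm, y = +70, 0, -70 mm, carry one bottle each at the start (which one varies). A flush grey strip 70 mm deep, centred on x = +40 mm, carries the ink jar, at y between -50 and +55 mm.
- side_tray: fixed shallow blue tray, 100 mm (its x, away from the robot) by 200 mm (its y, sideways), turned by up to 0.1 rad, floor 4 mm and rim 10 mm above its origin (centre of its underside, on the bench); rim 5 mm wide; empty at the start, stands to the left of the stand, in front of some jars that are to be left alone
- balance_pan: grey square pan fixed on top of the bench balance, 108 x 118 mm, level; origin at the centre of its underside, its top 6 mm higher (about 67 mm above the bench); empty at the start; its yaw does not matter
- white_bottle: loose white plastic bottle with a white cap and a narrow blue band, body 60 mm diameter up to about 100 mm height, then a shoulder to the 29 mm cap, 140 mm tall in all, 0.13 to 0.25 kg; origin at the centre of its underside, z up its axis
- black_cap_bottle: loose brown glass bottle with a BLACK cap, body 42 mm diameter up to about 60 mm height, then a shoulder to the 32 mm cap, 85 mm tall in all, 0.06 to 0.11 kg; origin at the centre of its underside, z up its axis
- white_cap_bottle: loose brown glass bottle with a WHITE cap, body 42 mm diameter up to about 60 mm height, then a shoulder to the 32 mm cap, 85 mm tall in all, 0.06 to 0.11 kg; origin at the centre of its underside, z up its axis
- ink_jar: the squat jar of yellow ink with a yellow lid, 50 mm tall, at the back of the stand; body 60 mm diameter, lid 63 mm diameter from 33 to 50 mm height, lid fixed to the jar, 0.14 to 0.28 kg; origin at the centre of its underside, z up its axis
- red_jar: bystander, loose: taller jar of red ink with a yellow lid, 70 mm diameter, 76 mm tall, near the left edge of the bench; origin at the centre of its underside; to be left alone
- funnel: bystander, loose: orange plastic funnel standing mouth down, 73 mm diameter, 72 mm tall, near the left edge of the bench; origin at the centre of its underside; to be left alone

How it is judged:
On the way, in this order (a step that is already met when the one before it is completed fails the run):
1. all three bottles stand released on the side tray, the jar still in its place on the stand (x of white_bottle in the frame of side_tray between -0.045 and 0.045 m and y of white_bottle in the frame of side_tray between -0.095 and 0.095 m and z of white_bottle in the frame of side_tray between 0 and 0.012 m and angle between each of white_bottle, black_cap_bottle, white_cap_bottle's own z axis and vertical below 0.1 rad and linear speed of each of white_bottle, black_cap_bottle, white_cap_bottle below 0.03 m/s and contact force between the fingers and white_bottle below 0.2 N and x of black_cap_bottle in the frame of side_tray between -0.045 and 0.045 m and y of black_cap_bottle in the frame of side_tray between -0.095 and 0.095 m and z of black_cap_bottle in the frame of side_tray between 0 and 0.012 m and contact force between the fingers and black_cap_bottle below 0.2 N and x of white_cap_bottle in the frame of side_tray between -0.045 and 0.045 m and y of white_cap_bottle in the frame of side_tray between -0.095 and 0.095 m and z of white_cap_bottle in the frame of side_tray between 0 and 0.012 m and contact force between the fingers and white_cap_bottle below 0.2 N and distance of ink_jar from where it was at the start of the episode below 0.02 m), for 0.2 s.
2. the jar stands released on the middle of the pan, the three bottles still on the side tray (horizontal distance between ink_jar and balance_pan below 0.015 m and z of ink_jar in the frame of balance_pan between 0.002 and 0.012 m and angle between each of ink_jar, white_bottle, black_cap_bottle, white_cap_bottle's own z axis and vertical below 0.1 rad and linear speed of each of ink_jar, white_bottle, black_cap_bottle, white_cap_bottle below 0.03 m/s and contact force between the fingers and ink_jar below 0.2 N and x of white_bottle in the frame of side_tray between -0.045 and 0.045 m and y of white_bottle in the frame of side_tray between -0.095 and 0.095 m and z of white_bottle in the frame of side_tray between 0 and 0.012 m and contact force between the fingers and white_bottle below 0.2 N and x of black_cap_bottle in the frame of side_tray between -0.045 and 0.045 m and y of black_cap_bottle in the frame of side_tray between -0.095 and 0.095 m and z of black_cap_bottle in the frame of side_tray between 0 and 0.012 m and contact force between the fingers and black_cap_bottle below 0.2 N and x of white_cap_bottle in the frame of side_tray between -0.045 and 0.045 m and y of white_cap_bottle in the frame of side_tray between -0.095 and 0.095 m and z of white_cap_bottle in the frame of side_tray between 0 and 0.012 m and contact force between the fingers and white_cap_bottle below 0.2 N), for 0.2 s.
At the end, for the whole second after the job is handed in: The jar stands upright and released within 15 mm of the middle of the pan; each bottle stands upright, at rest, within 12 mm of where it stood at the start; the red jar and the funnel are within 30 mm of where they stood (horizontal distance between ink_jar and balance_pan below 0.015 m and z of ink_jar in the frame of balance_pan between 0.002 and 0.012 m and angle between each of ink_jar, white_bottle, black_cap_bottle, white_cap_bottle's own z axis and vertical below 0.1 rad and linear speed of each of ink_jar, white_bottle, black_cap_bottle, white_cap_bottle below 0.03 m/s and contact force between the fingers and ink_jar below 0.2 N and distance of each of white_bottle, black_cap_bottle, white_cap_bottle from where it was at the start of the episode below 0.012 m and distance of each of red_jar, funnel from where it was at the start of the episode below 0.03 m); the robot touches nothing.
It fails at once if a bottle or the jar is tipped over (angle between any of white_bottle, black_cap_bottle, white_cap_bottle, ink_jar's own z axis and vertical above 0.7 rad).
It fails at once if the red jar or the funnel is pushed away (distance of any of red_jar, funnel from where it was at the start of the episode above 0.03 m).
It also fails if it takes over 134 s, if anything falls off the work surface, if the arm or the gripper's body presses on something with over 40 N, if the wrist force passes 120 N, or if a joint passes its speed limit or range.

ROBOT

A 6-joint arm with a two-finger parallel gripper is mounted at the origin on a cart in front of the work surface, level with it; the furniture and walls round the work are solid. World frame = base frame: x ahead of the robot, y to its left, z up, the work surface at z = 0. Lengths are in m, angles in rad, forces in N, time in s.
With the tool pointing down it reaches from about 0.25 to 0.775 m from the base axis. Payload 4 kg.
Tool frame: the origin (TCP) lies midway between the tips of the shut fingers; the grasp point (between the pads) lies 19 mm behind it (manip.grip_point_offset is the distance from the TCP to the grasp point, in m); x points along the fingers, y is the direction in which the jaws open and shut, and the axes are right-handed (so a half turn about x gives the same grasp; the last joint's range is limited). The gripper opens to 94 mm and grips with 3 to 60 N. Pads are 16 mm wide; open, the fingers measure 119 mm over their backs; the gripper's body (75 mm by 177 mm) begins 78 mm behind the grasp point.
Start: joints at [1.156, 0.087, 1.371, -0, 1.684, -0.103], TCP at [0.169, 0.523, 0.206] pointing down, gripper open.
Joint ranges: [-3.1, 3.1], [-0.76, 2.03], [0.27, 2.55], [-1.08, 4.22], [0.17, 2.65], [-2.57, 2.57]. Speed limits (rad/s): [2.79, 2.79, 3.14, 3.14, 3.14, 3.14].

INTERFACE

Orientations are given as [roll, pitch, yaw] about the fixed x, y, z axes, in that order (R = Rz(yaw) Ry(pitch) Rx(roll)).
In Python, from rig import manip, viewer, models gives the robot as it stands.
- The arm moves only by the tool apply_moves, never from a script. Its argument "series" is a list of rows, each an object of numbers: "claw": the finger opening in mm, from 0 to 94; "x", "y", "z": the shift along the tool's x, y, z in mm; "wx", "wy", "wz": the turn, a rotation vector about the tool's x, y, z in rad. A call has 1 to 5 rows; each row is the pose to reach, as a shift and turn from the pose measured when the call began, along the tool's axes at that moment; what a row does not reach only later rows make up. A row lasts 1/8 s, in which the tool goes at most 62.5 mm and 10.7 degrees, less where a joint would pass 70% of its speed; a pose out of reach is approached as far as the arm can. A call with a gripper value outside its range is refused whole. The fingers move at their own pace and stop on an object; "newtons" is the grip in N (left out, the last holds). Time passes only in rows, so rows that repeat a pose let the fingers close. It gives the time, the measured TCP pose, the force and the opening at its end, in the units of the state.
- manip.read_state(): the state, without advancing time (a new reading comes with each control period).
- viewer.capture(name): name is "scene" or "top"; returns the picture (400x640x3 uint8, red, green, blue); there is no depth.
- viewer.camera_info(name): a dict with "vertical_fov" (degrees; the focal length in pixels is half the picture's height over the tangent of half this angle, whatever the lens; pixels are square), "cx", "cy" (the principal point, pixels), "k1" (the pictures are not rectified: a ray, as slopes to the right and down, at radius r is drawn at 1 + k1 r^2 times it, then the intrinsics apply), "cam_to_world" (4x4, takes a point from camera to world coordinates). Camera axes: x right, y down, z forward; pixel columns grow to the right and rows downward; lengths in m; the calibration is good to about 2 mm. A picture is of the moment at which its call begins. camera_info takes no time and is no camera call.
- manip.job_done(): hands the job in, once; it reports no verdict.
Trained networks look in the newest picture that a camera, given by its name, has taken for a name from the list of things; names that differ only in an ending like _2 or _b are one class to them, and where a whole thing is asked for, a point or a joint stands for the part that bears it (a point fixed in the world has none). Each returns a list of dicts, best first, with "score" (0 to 1); they miss things now and then, are a little off and sometimes report something else, mostly with a low value. They report only what shows in the picture. A call takes as long as a camera call.
- models.look_for(camera, target): "extent" ([left, top, width, height] as shares, 0 to 1, of the picture: columns of its width, rows of its height, round what is visible of it).
- models.trace(camera, target): "pixels" (400x640 bool, what is visible of it) and "extent" ([left, top, width, height] as shares, 0 to 1, of the picture: columns of its width, rows of its height, round what is visible of it).
- models.landmark_of(camera, target): "centre" ([column, row] as shares, 0 to 1, of the picture: columns of its width, rows of its height: a listed point, or the origin of a listed thing).
The state is a dict: "t": time; "q": joint angles; "qd": joint speeds; "joint_efforts": joint torques, N m; "eef_pos": TCP position; "tcp_rot": TCP orientation; "force": force on the tool from outside, world axes, zero at the start; "torque": the same for the moment, N m; "grip_width": opening from 0.0 (shut) to 1.0 (fully open).
Only numpy, scipy, OpenCV 4.12 (cv2) and the standard library are available. Lean on these libraries where they do the work, as an engineer would, in place of code of your own. Each camera call takes 0.05 s, during which the arm holds its last target. There are 200 camera calls.

## Working session

There is one attempt and no reset: what is moved stays moved. The work goes in short steps, Python scripts to look and compute and a tool call to move; the robot and the scene stay as the last step left them, time stands still between calls to the robot, and variables do not carry over. Pictures are saved under pics/ and viewed, about 12 in all and at most 16, crops included, and the job is handed in when it is done.

Besides the shell and the picture viewer there is one more tool, called after "Call:" as name(argument=value, ...), one argument or row to a line, values as JSON. apply_moves: Moves the arm, as the interface text tells. Its arguments: {"type":"object","properties":{"series":{"type":"array","items":{"type":"object","properties":{"claw":{"type":"number"},"x":{"type":"number"},"y":{"type":"number"},"z":{"type":"number"},"wx":{"type":"number"},"wy":{"type":"number"},"wz":{"type":"number"}}}},"newtons":{"type":"number"}},"required":["series"]}

```bash
ls; mkdir -p pics; cat > h.py <<'E'
import numpy as np, cv2
from rig import manip, viewer, models
def snap(cam,name=None):
    im=viewer.capture(cam)
    if name: cv2.imwrite(f'pics/{name}.png',cv2.cvtColor(im,cv2.COLOR_RGB2BGR))
    return im
def cam(c):
    i=viewer.camera_info(c); f=200/np.tan(np.radians(i['vertical_fov'])/2)
    return i,f,np.array(i['cam_to_world'])
def ray(c,u,v):
    i,f,T=cam(c); d=np.array([(u-i['cx'])/f,(v-i['cy'])/f]); s=d.copy()
    for _ in range(20): s=d/(1+i['k1']*(s@s))
    r=T[:3,:3]@np.array([s[0],s[1],1]); return T[:3,3],r/np.linalg.norm(r)
def at(c,u,v,z):
    o,r=ray(c,u,v); return o+r*(z-o[2])/r[2]
def proj(c,P):
    i,f,T=cam(c); p=T[:3,:3].T@(np.asarray(P)-T[:3,3]); s=p[:2]/p[2]; s=s*(1+i['k1']*(s@s))
    return s*f+[i['cx'],i['cy']]
def meet(c1,p1,c2,p2):
    o1,a=ray(c1,*p1);o2,b=ray(c2,*p2)
    t=np.linalg.lstsq(np.c_[a,-b],o2-o1,rcond=None)[0]
    A=o1+a*t[0];B=o2+b*t[1]; return (A+B)/2,np.linalg.norm(A-B)
E
python3 - <<'E'
from h import *
a=snap('scene','s0');b=snap('top','t0')
for c in('scene','top'):
    i,f,T=cam(c);print(c,f,i['k1'],i['cx'],i['cy'],T.round(3).tolist())
np.set_printoptions(precision=4,suppress=True)
for n in 'stand side_tray balance_pan white_bottle black_cap_bottle white_cap_bottle ink_jar red_jar funnel'.split():
    P={}
    for c in('scene','top'):
        L=models.landmark_of(c,n)
        if L:
            P[c]=np.array(L[0]['centre'])*[640,400]
            print(n,c,[(round(l['score'],2),(np.array(l['centre'])*[640,400]).round(1).tolist()) for l in L[:2]],at(c,*P[c],0.0).round(4))
    if len(P)==2: print('  meet',*meet('scene',P['scene'],'top',P['top']))
print(manip.read_state(),manip.grip_point_offset)
E
```

```text
pics
scene 397.72943689152976 -0.027881777167803618 324.8805104335821 194.7629112789593 [[0.603, -0.454, 0.656, -0.162], [-0.798, -0.362, 0.483, -0.432], [0.018, -0.814, -0.58, 0.67], [0.0, 0.0, 0.0, 1.0]]
top 381.9345427607765 -0.09475936252776504 325.63221796647485 197.59599833959908 [[0.014, -0.999, 0.045, 0.465], [-1.0, -0.014, 0.004, 0.083], [-0.003, -0.045, -0.999, 0.989], [0.0, 0.0, 0.0, 1.0]]
stand scene [(0.7, [323.1, 223.4])] [0.4895 0.0508 0.    ]
stand top [(0.93, [341.1, 202.9]), (0.6, [203.0, 186.7])] [0.497  0.0465 0.    ]
  meet [ 0.4945  0.0495 -0.0024] 0.008023790636119098
side_tray scene [(0.88, [231.1, 193.0])] [0.4335 0.3441 0.    ]
side_tray top [(0.85, [233.3, 232.5])] [0.4159 0.3256 0.    ]
  meet [0.4166 0.3213 0.0193] 0.0009480354904319844
balance_pan scene [(0.66, [440.8, 263.8])] [ 0.5429 -0.2575  0.    ]
balance_pan top [(0.58, [369.9, 227.1])] [ 0.4353 -0.0288  0.    ]
  meet [ 0.476  -0.1464  0.0129] 0.2501446507944057
white_bottle scene [(0.8, [338.2, 244.6])] [ 0.4474 -0.0282  0.    ]
white_bottle top [(0.67, [370.7, 226.5]), (0.66, [230.1, 228.8])] [
[... 639 characters left out ...]
.6142 0.4077 0.    ]
  meet [ 0.6158  0.4106 -0.0095] 0.0005890549429103498
funnel scene [(0.54, [240.2, 169.7])] [0.5383 0.4181 0.    ]
funnel top [(0.72, [198.2, 188.1])] [0.5304 0.4218 0.    ]
  meet [0.5328 0.4175 0.0035] 0.007940506205796985
{'t': 1.0, 'q': array([ 1.1559,  0.0872,  1.3707, -0.    ,  1.6836, -0.1031]), 'qd': array([-0.0014,  0.0001, -0.0005,  0.0006, -0.0015,  0.0016]), 'joint_efforts': array([  0.0002, -34.0044, -30.2607,   0.0717,   0.0237,  -0.    ]), 'eef_pos': array([0.1687, 0.5235, 0.2055]), 'tcp_rot': array([1.3585, 1.5707, 1.0467]), 'force': array([ 1.2336,  0.4443, -0.3306]), 'torque': array([ 0.0389, -0.0003,  0.0493]), 'grip_width': 0.9979691041707498} 0.0188
```

```bash
python3 -c "
import cv2
for n in('s0','t0'):
    im=cv2.imread(f'pics/{n}.png'); 
    im=im[100:320,180:480] if n=='s0' else im[110:290,150:500]
    im=cv2.resize(im,None,fx=2.2,fy=2.2,interpolation=cv2.INTER_CUBIC); print(im.shape); cv2.imwrite(f'pics/{n}c.png',im)"
```

```text
(484, 660, 3)
(396, 770, 3)
```

View pics/s0c.png

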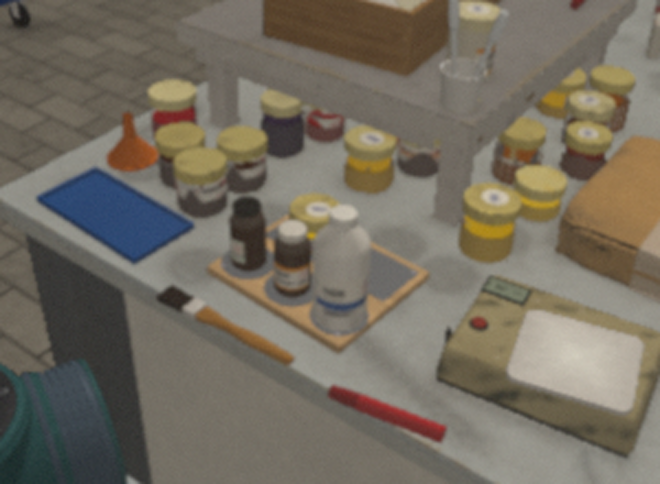

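View pics/t0c.png

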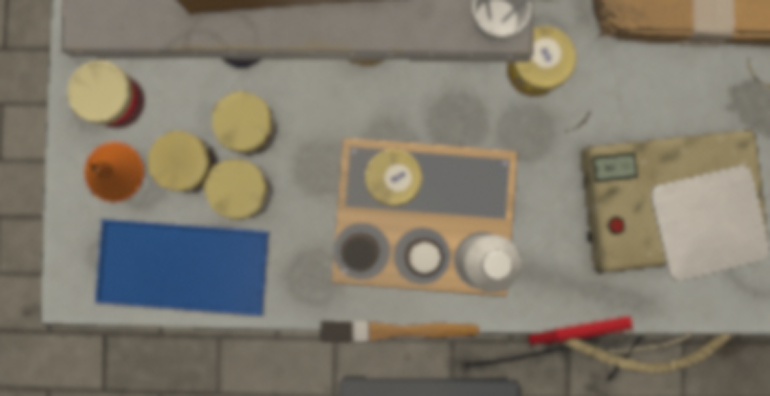

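The scene view shows, left to right on the stand, the black-cap, white-cap and white bottles at about (293,205), (313,217) and (335,222). The yellow jar sits behind them at (325,197), with the blue tray, the four jars and the funnel to the left and the balance to the right. The top view agrees, and there is a shelf behind at rows below 134. Next I'll fit silhouettes.

```bash
cat >> h.py <<'E'
from scipy.optimize import minimize
SH={'white_bottle':[(0,.03),(.1,.03),(.118,.0145),(.14,.0145)],'black_cap_bottle':[(0,.021),(.06,.021),(.07,.016),(.085,.016)],
 'white_cap_bottle':[(0,.021),(.06,.021),(.07,.016),(.085,.016)],'ink_jar':[(0,.03),(.033,.03),(.033,.0315),(.05,.0315)]}
def sil(c,n,p):
    th=np.linspace(0,2*np.pi,24,endpoint=False); m=np.zeros((1600,2560),np.uint8); S=SH[n]
    R=[np.array([proj(c,[p[0]+r*np.cos(t),p[1]+r*np.sin(t),p[2]+h]) for t in th]) for h,r in S]
    for a,b in zip(R[:-1],R[1:]):
        cv2.fillConvexPoly(m,cv2.convexHull((np.r_[a,b]*4+1.5).round().astype(np.int32)),255)
    return cv2.resize(m,(640,400),interpolation=cv2.INTER_AREA)/255.
def fit(n,masks,ign,p0):
    w={}
    def cost(p):
        s=0
        for c,m in masks.items():
            q=sil(c,n,p); k=~ign[c]; s+=np.abs(q-m)[k].sum()/m.sum()
        return s
    r=minimize(cost,p0,method='Nelder-Mead',options=dict(initial_simplex=np.array([p0,*(np.array(p0)+np.eye(3)*.006)]),xatol=2e-4,fatol=1e-3,maxiter=80))
    return r.x,r.fun
E
cat > m.py <<'E'
from h import *
np.set_printoptions(precision=4,suppress=True)
for c in('scene','top'): snap(c)
M={}
g={'white_bottle':(.438,-.032,.014),'black_cap_bottle':(.445,.118,.014),'white_cap_bottle':(.44,.045,.014),'ink_jar':(.53,.085,.014)}
for c in('scene','top'):
    for n in list(g)+['stand','side_tray','balance_pan']:
        for l in models.trace(c,n)[:3]:
            e=np.array(l['extent'])*[640,400,640,400]
            ctr=e[:2]+e[2:]/2
            if n in g:
                ok=np.hypot(*(ctr-proj(c,np.array(g[n])+[0,0,.05])))<15
            else: ok=True
            print(c,n,round(l['score'],2),e.round(1),l['pixels'].sum(),ok)
            if ok and (n,c) not in M: M[n,c]=l['pixels']
for n in g:
    mk={c:M[n,c] for c in('scene','top') if (n,c) in M}
    ig={c:np.any([M[k,c] for k in g if k!=n and (k,c) in M]+[np.zeros((400,640),bool)],axis=0)&~mk[c] for c in mk}
    print(n,list(mk),*fit(n,mk,ig,g[n]))
    for c in mk: print('   ',c,*fit(n,{c:mk[c]},ig,g[n]))
def quad(m):
    k=max(cv2.findContours(m.astype(np.uint8),0,2)[0],key=cv2.contourArea)
    return k[:,0]
for n,z in(('stand',.014),('side_tray',.01),('balance_pan',.067)):
    for c in('scene','top'):
        if (n,c) in M:
            W=np.array([at(c,u,v,z)[:2] for u,v in quad(M[n,c])],np.float32)
            r=cv2.minAreaRect(W); print(n,c,np.array(r[0]),np.array(r[1]),r[2], cv2.boxPoints(r).round(3).tolist())
E
python3 m.py
```

```text
scene white_bottle 0.55 [327.1 193.2  22.8  59.5] 1169 True
scene black_cap_bottle 0.58 [283.1 189.7  17.1  33.4] 520 True
scene white_cap_bottle 0.64 [304.7 198.9  16.5  33.6] 553 True
scene ink_jar 0.5 [313.5 187.9  18.3  17.8] 280 True
scene stand 0.79 [274.5 202.7 100.   56.4] 1545 True
scene side_tray 0.87 [196.2 174.3  70.9  46. ] 1519 True
scene balance_pan 0.83 [410.2 239.3  62.3  48.2] 2119 True
top white_bottle 0.95 [358.3 217.4  25.5  26.8] 563 True
top white_bottle 0.4 [299.1 169.   85.9  75.9] 3768 False
top black_cap_bottle 0.47 [306.6 218.7  14.6  12.6] 212 True
top white_cap_bottle 0.68 [332.4 220.3  20.4  16.2] 272 True
top ink_jar 0.6 [313.2 176.7  29.4  29.1] 586 True
top stand 0.79 [298.4 171.4  87.3  72.5] 3685 True
top stand 0.36 [359.7 215.5  28.2  27.6] 573 True
top side_tray 0.75 [192.7 209.1  78.4  44. ] 2972 True
top balance_pan 0.62 [447.  186.2  51.5  51.5] 2069 TrueTraceback (most recent call last):
  File "m.py", line 19, in <module>
    print(n,list(mk),*fit(n,mk,ig,g[n]))
                      ~~~^^^^^^^^^^^^^^
  File "h.py", line 39, in fit
    r=min
[... 221 characters left out ...]
                          **options)
    fxcc = func(xcc)
    fx = function(np.copy(x), *(wrapper_args + args))
  File "h.py", line 37, in cost
    q=sil(c,n,p); k=~ign[c]; s+=np.abs(q-m)[k].sum()/m.sum()
  File "h.py", line 28, in sil
    R=[np.array([proj(c,[p[0]+r*np.cos(t),p[1]+r*np.sin(t),p[2]+h]) for t in th]) for h,r in S]
                 ~~~~^^^^^^^^^^^^^^^^^^^^^^^^^^^^^^^^^^^^^^^^^^^^^^
  File "h.py", line 17, in proj
    i,f,T=cam(c); p=T[:3,:3].T@(np.asarray(P)-T[:3,3]); s=p[:2]/p[2]; s=s*(1+i['k1']*(s@s))
          ~~~^^^
  File "h.py", line 8, in cam
    i=viewer.camera_info(c); f=200/np.tan(np.radians(i['vertical_fov'])/2)
ValueError: time passes only in moves, steps and waits
```

```bash
sed -i 's/^def cam(c):/from functools import lru_cache\n@lru_cache\ndef cam(c):/' h.py; time python3 m.py | grep -v True; python3 -c "
from h import *; print(manip.read_state()['t'])"
```

```text
white_bottle ['scene', 'top'] [ 0.4334 -0.0235  0.0179] 0.13380524817254102
    scene [ 0.4317 -0.0243  0.0204] 0.09613663955828303
    top [ 0.4336 -0.025   0.0113] 0.03472393804048275
black_cap_bottle ['scene', 'top'] [0.4436 0.1178 0.0156] 0.14522843620206705
    scene [0.4458 0.1196 0.012 ] 0.06481481481481481
    top [0.4435 0.1177 0.0176] 0.06596048381038239
white_cap_bottle ['scene', 'top'] [0.4397 0.0455 0.022 ] 0.23935692069453368
    scene [0.4415 0.0469 0.0195] 0.16288920913577012
    top [0.439  0.0453 0.0146] 0.06705571117335823
ink_jar ['scene', 'top'] [0.5255 0.0804 0.0143] 0.1772437098393679
    scene [0.5341 0.088  0.0064] 0.12793797257465078
    top [0.5253 0.0803 0.02  ] 0.03848973346144265
stand scene [0.4756 0.0412] [0.2096 0.1733] 87.27262115478516 [[0.3840000033378601, -0.05900000035762787], [0.5569999814033508, -0.06800000369548798], [0.5669999718666077, 0.1420000046491623], [0.39399999380111694, 0.15000000596046448]]
stand top [0.4842 0.0423] [0.2077 0.1725] 86.21369934082031 [[0.39100000262260437, -0.0560000017285347], [0.5630000233650208, -0.067000001668930
[... 400 characters left out ...]
10000014305115, 0.23000000417232513], [0.4659999907016754, 0.2240000069141388], [0.4779999852180481, 0.42500001192092896], [0.37299999594688416, 0.4309999942779541]]
balance_pan scene [ 0.4766 -0.274 ] [0.1142 0.1196] 14.627790451049805 [[0.4059999883174896, -0.23100000619888306], [0.4359999895095825, -0.34599998593330383], [0.546999990940094, -0.31700000166893005], [0.5170000195503235, -0.20200000703334808]]
balance_pan top [ 0.479 -0.273] [0.1093 0.1197] 14.169445037841797 [[0.41100001335144043, -0.2280000001192093], [0.4410000145435333, -0.3440000116825104], [0.546999990940094, -0.3179999887943268], [0.5170000195503235, -0.20200000703334808]]
2.6
real	0m29.289s
user	0m12.707s
sys	0m8.143s
```

```bash
cat >> h.py <<'E'
from scipy.spatial.transform import Rotation as Ro
def goto(*targets,yaw=-.066):
    s=manip.read_state(); R=Ro.from_euler('xyz',s['tcp_rot']).as_matrix(); p=s['eef_pos']
    x=np.array([0,0,-1.]);best=None
    for k in(1,-1):
        y=k*np.array([np.cos(yaw),np.sin(yaw),0]); Rt=np.c_[x,y,np.cross(x,y)]
        w=Ro.from_matrix(R.T@Rt).as_rotvec()
        if best is None or np.linalg.norm(w)<np.linalg.norm(best): best=w
    print('t',round(s['t'],2),'tcp',p.round(4),'axes\n',R.round(3),'turn',best.round(4),'q',s['q'].round(2),'grip',round(s['grip_width']*94,1),'F',s['force'].round(1))
    for t in targets: print(t,'-> mm',(R.T@(np.array(t)-p)*1000).round(1))
E
python3 - <<'E'
from h import *
goto((.4436,.1178,.16),(.4436,.1178,.04))
print(meet('scene',(262,111),'top',(178,133)),meet('scene',(394,157),'top',(391,127)))
print(at('scene',387,200,0))
for u,v in((237,190),(178,160),(243,120)): print(at('top',150+u/2.2,110+v/2.2,.075))
E
```

```text
t 2.6 tcp [0.1687 0.5235 0.2055] axes
 [[ 0.     0.307  0.952]
 [ 0.     0.952 -0.307]
 [-1.     0.    -0.   ]] turn [ 1.325e+00 -1.000e-04 -1.000e-04] q [ 1.16  0.09  1.37  0.    1.68 -0.1 ] grip 94.0 F [-0.2  0.1 -0.2]
(0.4436, 0.1178, 0.16) -> mm [  45.5 -301.8  386.1]
(0.4436, 0.1178, 0.04) -> mm [ 165.5 -301.8  386.1]
(array([0.64355638, 0.41314211, 0.16497119]), np.float64(0.006267877987532777)) (array([ 0.65700423, -0.05137917,  0.16416828]), np.float64(0.008497870945048846))
[ 0.68678685 -0.0293835   0.        ]
[0.50743708 0.24982703 0.075     ]
[0.5395322  0.31588368 0.075     ]
[0.58443561 0.24500502 0.075     ]
```

Call:
apply_moves(
  series=[
    {"x": 20, "y": -150, "z": 190, "wx": 0.66, "claw": 94},
    {"x": 20, "y": -150, "z": 190, "wx": 0.66},
    {"x": 20, "y": -150, "z": 190, "wx": 0.66},
    {"x": 20, "y": -150, "z": 190, "wx": 0.66},
    {"x": 30, "y": -190, "z": 240, "wx": 0.85},
  ],
)

```text
$.series[0]: bad value
```

```bash
python3 -c "
from h import *
goto((.4436,.1178,.16),(.4436,.1178,.04))"
```

```text
t 2.6 tcp [0.1687 0.5235 0.2055] axes
 [[ 0.     0.307  0.952]
 [ 0.     0.952 -0.307]
 [-1.     0.    -0.   ]] turn [ 1.325e+00 -1.000e-04 -1.000e-04] q [ 1.16  0.09  1.37  0.    1.68 -0.1 ] grip 94.0 F [-0.2  0.1 -0.2]
(0.4436, 0.1178, 0.16) -> mm [  45.5 -301.8  386.1]
(0.4436, 0.1178, 0.04) -> mm [ 165.5 -301.8  386.1]
```

Call:
apply_moves(
  series=[
    {"x": 5, "y": -37, "z": 47, "wx": 0.17},
    {"x": 10, "y": -74, "z": 94, "wx": 0.34},
    {"x": 15, "y": -111, "z": 141, "wx": 0.51},
    {"x": 20, "y": -148, "z": 188, "wx": 0.68},
    {"x": 25, "y": -185, "z": 235, "wx": 0.85},
  ],
)

```text
$.series[0]: bad value
```

Call:
apply_moves(
  newtons=20,
  series=[
    {"claw": 94, "x": 5, "y": -37, "z": 47, "wx": 0.17, "wy": 0, "wz": 0},
    {"claw": 94, "x": 10, "y": -74, "z": 94, "wx": 0.34, "wy": 0, "wz": 0},
    {"claw": 94, "x": 15, "y": -111, "z": 141, "wx": 0.51, "wy": 0, "wz": 0},
    {"claw": 94, "x": 20, "y": -148, "z": 188, "wx": 0.68, "wy": 0, "wz": 0},
    {"claw": 94, "x": 25, "y": -185, "z": 235, "wx": 0.85, "wy": 0, "wz": 0},
  ],
)

```text
t: 3.22
eef_pos: [0.3364, 0.2738, 0.1806]
tcp_rot: [1.739, 1.57, 0.572]
force: [1.6, 0.5, 0.7]
grip_width: 1.0
```

```bash
python3 -c "
from h import *
goto((.4436,.1178,.16),(.4436,.1178,.04))"
```

```text
t 3.23 tcp [0.3364 0.2738 0.1806] axes
 [[ 0.001  0.92   0.393]
 [ 0.001  0.393 -0.92 ]
 [-1.     0.001 -0.   ]] turn [ 0.4699 -0.0005 -0.0012] q [ 0.55 -0.17  1.67  0.    1.64  0.15] grip 94.0 F [1.6 0.5 0.7]
(0.4436, 0.1178, 0.16) -> mm [ 20.6  37.2 185.5]
(0.4436, 0.1178, 0.04) -> mm [140.6  37.1 185.6]
```

Call:
apply_moves(
  series=[
    {"claw": 94, "x": 5, "y": 10, "z": 47, "wx": 0.17, "wy": 0, "wz": 0},
    {"claw": 94, "x": 10, "y": 19, "z": 94, "wx": 0.34, "wy": 0, "wz": 0},
    {"claw": 94, "x": 15, "y": 28, "z": 141, "wx": 0.47, "wy": 0, "wz": 0},
    {"claw": 94, "x": 20, "y": 37, "z": 185, "wx": 0.47, "wy": 0, "wz": 0},
    {"claw": 94, "x": 20, "y": 37, "z": 185.5, "wx": 0.47, "wy": 0, "wz": 0},
  ],
)

```text
t: 3.85
eef_pos: [0.4442, 0.1155, 0.16]
tcp_rot: [2.247, 1.571, 0.605]
force: [-0.2, 0.5, 0.5]
grip_width: 1.002
```

```bash
python3 - <<'E'
from h import *
goto((.4436,.1178,.16),(.4436,.1178,.04))
snap('scene','s1');snap('top','t1')
a=cv2.imread('pics/s1.png')[150:270,250:400];b=cv2.imread('pics/t1.png')[150:270,250:400]
cv2.imwrite('pics/c1.png',cv2.resize(np.hstack([a,b]),None,fx=2.6,fy=2.6,interpolation=cv2.INTER_CUBIC))
E
```

```text
t 3.85 tcp [0.4442 0.1155 0.16  ] axes
 [[ 0.     0.997 -0.071]
 [ 0.    -0.071 -0.997]
 [-1.     0.    -0.   ]] turn [-0.0049 -0.     -0.    ] q [ 0.13 -0.1   1.65  0.    1.6   0.2 ] grip 94.2 F [-0.2  0.5  0.5]
(0.4436, 0.1178, 0.16) -> mm [ 0.  -0.8 -2.3]
(0.4436, 0.1178, 0.04) -> mm [120.   -0.8  -2.2]
```

View pics/c1.png

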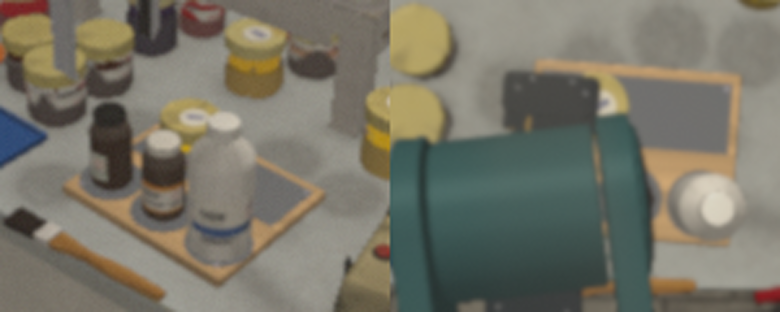

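Call:
apply_moves(
  newtons=15,
  series=[
    {"claw": 94, "x": 40, "y": 0, "z": -2, "wx": 0, "wy": 0, "wz": 0},
    {"claw": 94, "x": 80, "y": 0, "z": -2, "wx": 0, "wy": 0, "wz": 0},
    {"claw": 94, "x": 115, "y": 0, "z": -2, "wx": 0, "wy": 0, "wz": 0},
    {"claw": 70, "x": 120, "y": 0, "z": -2, "wx": 0, "wy": 0, "wz": 0},
    {"claw": 50, "x": 120, "y": 0, "z": -2, "wx": 0, "wy": 0, "wz": 0},
  ],
)

```text
t: 4.58
eef_pos: [0.4437, 0.1208, 0.0416]
tcp_rot: [2.432, 1.569, 0.795]
force: [0.8, -0.0, 0.5]
grip_width: 0.825
```

Call:
apply_moves(
  newtons=15,
  series=[
    {"claw": 38, "x": 0, "y": 0, "z": 0, "wx": 0, "wy": 0, "wz": 0},
    {"claw": 34, "x": 0, "y": 0, "z": 0, "wx": 0, "wy": 0, "wz": 0},
    {"claw": 34, "x": 0, "y": 0, "z": 0, "wx": 0, "wy": 0, "wz": 0},
    {"claw": 34, "x": 0, "y": 0, "z": 0, "wx": 0, "wy": 0, "wz": 0},
    {"claw": 34, "x": 0, "y": 0, "z": 0, "wx": 0, "wy": 0, "wz": 0},
  ],
)

```text
t: 5.2
eef_pos: [0.4439, 0.1208, 0.042]
tcp_rot: [2.317, 1.568, 0.68]
force: [-0.9, 0.8, 2.2]
grip_width: 0.44
```

```bash
python3 -c "
from h import *
def tr(x,y): 
    c,s=np.cos(-.062),np.sin(-.062); return (.419+c*x-s*y,.3255+s*x+c*y)
B=tr(-.005,.065);C=tr(-.005,.01);D=tr(-.003,-.06);print(B,C,D)
goto((*B,.08),(*B,.03))"
```

```text
(np.float64(0.4180370255315176), np.float64(0.39068491144561796)) (np.float64(0.4146292097849952), np.float64(0.3357905875875199)) (np.float64(0.41228814697517013), np.float64(0.26580116392279424))
t 5.2 tcp [0.4439 0.1208 0.042 ] axes
 [[ 0.002  0.998 -0.066]
 [ 0.002 -0.066 -0.998]
 [-1.     0.002 -0.002]] turn [ 0.0001 -0.0019 -0.0021] q [ 0.14 -0.02  1.82  0.    1.35  0.21] grip 41.4 F [-0.9  0.8  2.2]
(np.float64(0.4180370255315176), np.float64(0.39068491144561796), 0.08) -> mm [ -37.5  -43.5 -267.7]
(np.float64(0.4180370255315176), np.float64(0.39068491144561796), 0.03) -> mm [  12.5  -43.6 -267.6]
```

Call:
apply_moves(
  series=[
    {"claw": 34, "x": -20, "y": 0, "z": 0, "wx": 0, "wy": 0, "wz": 0},
    {"claw": 34, "x": -40, "y": -4, "z": -25, "wx": 0, "wy": 0, "wz": 0},
    {"claw": 34, "x": -40, "y": -12, "z": -75, "wx": 0, "wy": 0, "wz": 0},
    {"claw": 34, "x": -40, "y": -21, "z": -130, "wx": 0, "wy": 0, "wz": 0},
    {"claw": 34, "x": -40, "y": -30, "z": -185, "wx": 0, "wy": 0, "wz": 0},
  ],
)

```text
t: 5.82
eef_pos: [0.4257, 0.3087, 0.082]
tcp_rot: [2.221, 1.568, 0.584]
force: [0.0, -0.1, -0.7]
grip_width: 0.433
```

```bash
python3 -c "
from h import *
goto((.418,.3907,.08),(.418,.3907,.033))"
```

```text
t 5.83 tcp [0.4257 0.3087 0.082 ] axes
 [[ 0.002  0.998 -0.066]
 [ 0.001 -0.066 -0.998]
 [-1.     0.002 -0.002]] turn [-0.0005 -0.0016 -0.0021] q [0.52 0.09 1.62 0.   1.43 0.59] grip 40.7 F [ 0.  -0.1 -0.7]
(0.418, 0.3907, 0.08) -> mm [  2.1 -13.2 -81.3]
(0.418, 0.3907, 0.033) -> mm [ 49.1 -13.3 -81.3]
```

Call:
apply_moves(
  series=[
    {"claw": 34, "x": 2, "y": -7, "z": -43, "wx": 0, "wy": 0, "wz": 0},
    {"claw": 34, "x": 10, "y": -13, "z": -81, "wx": 0, "wy": 0, "wz": 0},
    {"claw": 34, "x": 30, "y": -13, "z": -81, "wx": 0, "wy": 0, "wz": 0},
    {"claw": 34, "x": 43, "y": -13, "z": -81, "wx": 0, "wy": 0, "wz": 0},
    {"claw": 34, "x": 49, "y": -13, "z": -81, "wx": 0, "wy": 0, "wz": 0},
  ],
)

```text
t: 6.45
eef_pos: [0.4176, 0.3895, 0.0319]
tcp_rot: [-0.446, 1.571, -2.084]
force: [-4.5, -2.5, 17.1]
grip_width: 0.434
```

```bash
python3 -c "
from h import *
goto((.418,.3907,.08),(.418,.3907,.032))"
```

```text
t 6.45 tcp [0.4176 0.3895 0.0319] axes
 [[-0.     0.998 -0.067]
 [-0.    -0.067 -0.998]
 [-1.    -0.     0.   ]] turn [-0.0011  0.0002  0.0001] q [ 0.65  0.23  1.56 -0.    1.35  0.72] grip 40.8 F [-4.5 -2.5 17.1]
(0.418, 0.3907, 0.08) -> mm [-48.1   0.3  -1.2]
(0.418, 0.3907, 0.032) -> mm [-0.1  0.3 -1.2]
```

Call:
apply_moves(
  series=[
    {"claw": 60, "x": -1, "y": 0, "z": 0, "wx": 0, "wy": 0, "wz": 0},
    {"claw": 60, "x": -1, "y": 0, "z": 0, "wx": 0, "wy": 0, "wz": 0},
    {"claw": 60, "x": -20, "y": 0, "z": 0, "wx": 0, "wy": 0, "wz": 0},
    {"claw": 70, "x": -60, "y": 0, "z": 0, "wx": 0, "wy": 0, "wz": 0},
    {"claw": 94, "x": -95, "y": 0, "z": 0, "wx": 0, "wy": 0, "wz": 0},
  ],
)

```text
t: 7.08
eef_pos: [0.4182, 0.3898, 0.1302]
tcp_rot: [2.261, 1.568, 0.623]
force: [0.3, -0.1, -1.0]
grip_width: 0.819
```

```bash
python3 - <<'E'
from h import *
goto((.4395,.0455,.15),(.4395,.0455,.04))
snap('scene','s2')
a=cv2.imread('pics/s2.png')[120:280,180:420]
cv2.imwrite('pics/c2.png',cv2.resize(a,None,fx=2.6,fy=2.6,interpolation=cv2.INTER_CUBIC))
E
```

```text
t 7.08 tcp [0.4182 0.3898 0.1302] axes
 [[ 0.002  0.998 -0.067]
 [ 0.002 -0.067 -0.998]
 [-1.     0.002 -0.002]] turn [-0.0014 -0.0018 -0.0021] q [ 0.65  0.16  1.44 -0.    1.54  0.72] grip 77.0 F [ 0.3 -0.1 -1. ]
(0.4395, 0.0455, 0.15) -> mm [-20.3  44.5 342. ]
(0.4395, 0.0455, 0.04) -> mm [ 89.7  44.2 342.2]
```

View pics/c2.png

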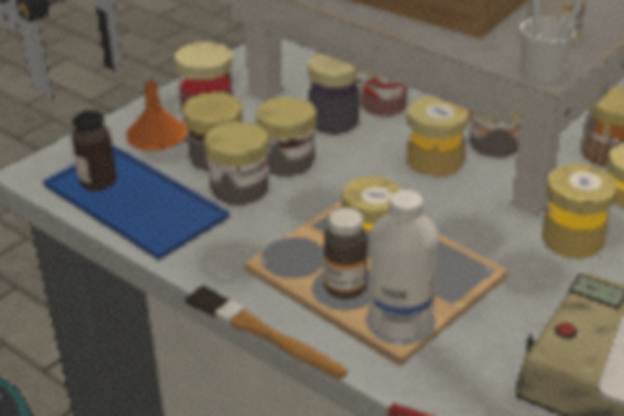

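The black-cap bottle stands on the tray (crop about (95,180), px (216,190)) and its pad is empty. Next is the white-cap bottle.

Call:
apply_moves(
  series=[
    {"claw": 94, "x": -20, "y": 8, "z": 59, "wx": 0, "wy": 0, "wz": 0},
    {"claw": 94, "x": -20, "y": 15, "z": 118, "wx": 0, "wy": 0, "wz": 0},
    {"claw": 94, "x": -20, "y": 23, "z": 177, "wx": 0, "wy": 0, "wz": 0},
    {"claw": 94, "x": -20, "y": 31, "z": 236, "wx": 0, "wy": 0, "wz": 0},
    {"claw": 94, "x": -20, "y": 38, "z": 295, "wx": 0, "wy": 0, "wz": 0},
  ],
)

```text
t: 7.75
eef_pos: [0.4388, 0.0929, 0.156]
tcp_rot: [2.156, 1.555, 0.518]
force: [1.0, -0.0, 0.1]
grip_width: 1.0
```

Call:
apply_moves(
  series=[
    {"claw": 94, "x": 0, "y": 3, "z": 25, "wx": 0, "wy": 0, "wz": 0},
    {"claw": 94, "x": 0, "y": 6, "z": 47, "wx": 0, "wy": 0, "wz": 0},
    {"claw": 94, "x": 0, "y": 6, "z": 47, "wx": 0, "wy": 0, "wz": 0},
  ],
)

```text
t: 8.12
eef_pos: [0.4422, 0.0445, 0.157]
tcp_rot: [2.088, 1.553, 0.447]
force: [-0.5, 0.0, 0.5]
grip_width: 0.998
```

```bash
python3 -c "
from h import *
goto((.4395,.0455,.15),(.4395,.0455,.04))"
```

```text
t 8.12 tcp [0.4422 0.0445 0.157 ] axes
 [[ 0.016  0.997 -0.07 ]
 [ 0.008 -0.07  -0.998]
 [-1.     0.016 -0.009]] turn [-0.004  -0.009  -0.0159] q [-0.03 -0.15  1.7   0.01  1.58  0.04] grip 93.8 F [-0.5  0.   0.5]
(0.4395, 0.0455, 0.15) -> mm [ 7.  -2.9 -0.7]
(0.4395, 0.0455, 0.04) -> mm [117.   -4.6   0.3]
```

Call:
apply_moves(
  series=[
    {"claw": 94, "x": 40, "y": -3, "z": 0, "wx": 0, "wy": -0.009, "wz": -0.016},
    {"claw": 94, "x": 80, "y": -4, "z": 0, "wx": 0, "wy": -0.009, "wz": -0.016},
    {"claw": 94, "x": 112, "y": -4.5, "z": 0, "wx": 0, "wy": -0.009, "wz": -0.016},
    {"claw": 70, "x": 117, "y": -4.5, "z": 0, "wx": 0, "wy": -0.009, "wz": -0.016},
    {"claw": 50, "x": 117, "y": -4.5, "z": 0, "wx": 0, "wy": -0.009, "wz": -0.016},
  ],
)

```text
t: 8.75
eef_pos: [0.4403, 0.0464, 0.0409]
tcp_rot: [1.875, 1.57, 0.235]
force: [-0.4, -0.4, 1.2]
grip_width: 0.828
```

Call:
apply_moves(
  newtons=15,
  series=[
    {"claw": 38, "x": 0, "y": 0, "z": 0, "wx": 0, "wy": 0, "wz": 0},
    {"claw": 34, "x": 0, "y": 0, "z": 0, "wx": 0, "wy": 0, "wz": 0},
    {"claw": 34, "x": 0, "y": 0, "z": 0, "wx": 0, "wy": 0, "wz": 0},
    {"claw": 34, "x": 0, "y": 0, "z": 0, "wx": 0, "wy": 0, "wz": 0},
    {"claw": 34, "x": 0, "y": 0, "z": 0, "wx": 0, "wy": 0, "wz": 0},
  ],
)

```text
t: 9.38
eef_pos: [0.4404, 0.0463, 0.0414]
tcp_rot: [1.805, 1.569, 0.165]
force: [-1.2, -0.1, 3.5]
grip_width: 0.434
```

```bash
python3 -c "
from h import *
goto((.4146,.3358,.08),(.4146,.3358,.032))"
```

```text
t 9.38 tcp [0.4404 0.0463 0.0414] axes
 [[ 0.001  0.998 -0.069]
 [ 0.    -0.069 -0.998]
 [-1.     0.001 -0.   ]] turn [-0.0032 -0.0003 -0.0014] q [-0.02 -0.06  1.85  0.    1.35  0.05] grip 40.8 F [-1.2 -0.1  3.5]
(0.4146, 0.3358, 0.08) -> mm [ -38.6  -45.7 -287. ]
(0.4146, 0.3358, 0.032) -> mm [   9.4  -45.7 -287. ]
```

Call:
apply_moves(
  series=[
    {"claw": 34, "x": -20, "y": 0, "z": 0, "wx": 0, "wy": 0, "wz": 0},
    {"claw": 34, "x": -40, "y": -4, "z": -25, "wx": 0, "wy": 0, "wz": 0},
    {"claw": 34, "x": -42, "y": -13, "z": -80, "wx": 0, "wy": 0, "wz": 0},
    {"claw": 34, "x": -42, "y": -22, "z": -135, "wx": 0, "wy": 0, "wz": 0},
    {"claw": 34, "x": -42, "y": -31, "z": -190, "wx": 0, "wy": 0, "wz": 0},
  ],
)

```text
t: 10.0
eef_pos: [0.4222, 0.2395, 0.0832]
tcp_rot: [1.774, 1.569, 0.133]
force: [0.7, -1.0, -0.1]
grip_width: 0.435
```

```bash
python3 -c "
from h import *
goto((.4146,.3358,.08),(.4146,.3358,.0318))"
```

```text
t 10.0 tcp [0.4222 0.2395 0.0832] axes
 [[ 0.002  0.998 -0.07 ]
 [ 0.    -0.07  -0.998]
 [-1.     0.002 -0.   ]] turn [-0.0038 -0.0004 -0.0018] q [ 0.4   0.    1.71 -0.    1.43  0.47] grip 40.9 F [ 0.7 -1.  -0.1]
(0.4146, 0.3358, 0.08) -> mm [  3.2 -14.3 -95.5]
(0.4146, 0.3358, 0.0318) -> mm [ 51.4 -14.4 -95.5]
```

Call:
apply_moves(
  series=[
    {"claw": 34, "x": 2, "y": -7, "z": -50, "wx": 0, "wy": 0, "wz": 0},
    {"claw": 34, "x": 8, "y": -14, "z": -95, "wx": 0, "wy": 0, "wz": 0},
    {"claw": 34, "x": 30, "y": -14, "z": -95, "wx": 0, "wy": 0, "wz": 0},
    {"claw": 34, "x": 45, "y": -14, "z": -95, "wx": 0, "wy": 0, "wz": 0},
    {"claw": 34, "x": 51, "y": -14, "z": -95, "wx": 0, "wy": 0, "wz": 0},
  ],
)

```text
t: 10.62
eef_pos: [0.4139, 0.3343, 0.0313]
tcp_rot: [-0.711, 1.569, -2.352]
force: [-6.5, -3.6, 17.3]
grip_width: 0.431
```

Call:
apply_moves(
  series=[
    {"claw": 60, "x": -1, "y": 0, "z": 0, "wx": 0, "wy": 0, "wz": 0},
    {"claw": 60, "x": -1, "y": 0, "z": 0, "wx": 0, "wy": 0, "wz": 0},
    {"claw": 60, "x": -20, "y": 0, "z": 0, "wx": 0, "wy": 0, "wz": 0},
    {"claw": 70, "x": -70, "y": 0, "z": 0, "wx": 0, "wy": 0, "wz": 0},
    {"claw": 94, "x": -120, "y": 0, "z": 0, "wx": 0, "wy": 0, "wz": 0},
  ],
)

```text
t: 11.25
eef_pos: [0.4141, 0.334, 0.1527]
tcp_rot: [-0.679, 1.569, -2.321]
force: [0.8, 1.0, -0.1]
grip_width: 0.816
```

```bash
python3 -c "
from h import *
goto((.4335,-.0245,.20),(.4335,-.0245,.07))"
```

```text
t 11.25 tcp [0.4141 0.334  0.1527] axes
 [[-0.001  0.997 -0.071]
 [-0.002 -0.071 -0.997]
 [-1.    -0.001  0.002]] turn [-0.0052  0.0016  0.0013] q [ 0.57  0.07  1.5  -0.    1.58  0.64] grip 76.7 F [ 0.8  1.  -0.1]
(0.4335, -0.0245, 0.2) -> mm [-46.8  44.8 356.3]
(0.4335, -0.0245, 0.07) -> mm [ 83.2  44.9 356.1]
```

Call:
apply_moves(
  series=[
    {"claw": 94, "x": -20, "y": 7, "z": 56, "wx": 0, "wy": 0, "wz": 0},
    {"claw": 94, "x": -40, "y": 14, "z": 113, "wx": 0, "wy": 0, "wz": 0},
    {"claw": 94, "x": -47, "y": 21, "z": 172, "wx": 0, "wy": 0, "wz": 0},
    {"claw": 94, "x": -47, "y": 29, "z": 231, "wx": 0, "wy": 0, "wz": 0},
    {"claw": 94, "x": -47, "y": 36, "z": 290, "wx": 0, "wy": 0, "wz": 0},
  ],
)

```text
t: 11.88
eef_pos: [0.4296, 0.0402, 0.2011]
tcp_rot: [0.792, 1.569, -0.85]
force: [1.2, -0.5, -0.5]
grip_width: 1.004
```

Call:
apply_moves(
  series=[
    {"claw": 94, "x": 0, "y": 4, "z": 33, "wx": 0.005, "wy": 0, "wz": 0},
    {"claw": 94, "x": 0, "y": 8, "z": 64, "wx": 0.005, "wy": 0, "wz": 0},
    {"claw": 94, "x": 0, "y": 8, "z": 65, "wx": 0.005, "wy": 0, "wz": 0},
  ],
)

```text
t: 12.25
eef_pos: [0.4331, -0.0269, 0.2017]
tcp_rot: [0.998, 1.567, -0.654]
force: [0.3, 0.6, 0.5]
grip_width: 0.999
```

```bash
python3 -c "
from h import *
goto((.4335,-.0245,.20),(.4335,-.0245,.07))"
```

```text
t 12.25 tcp [ 0.4331 -0.0269  0.2017] axes
 [[ 0.003  0.997 -0.081]
 [-0.002 -0.081 -0.997]
 [-1.     0.003  0.002]] turn [-0.0147  0.0018 -0.0028] q [-0.19 -0.18  1.63 -0.    1.68 -0.11] grip 93.9 F [0.3 0.6 0.5]
(0.4335, -0.0245, 0.2) -> mm [ 1.7  0.2 -2.5]
(0.4335, -0.0245, 0.07) -> mm [ 1.317e+02 -1.000e-01 -2.700e+00]
```

Call:
apply_moves(
  newtons=25,
  series=[
    {"claw": 94, "x": 45, "y": 0, "z": -2.5, "wx": -0.015, "wy": 0, "wz": 0},
    {"claw": 94, "x": 90, "y": 0, "z": -2.5, "wx": -0.015, "wy": 0, "wz": 0},
    {"claw": 94, "x": 125, "y": 0, "z": -2.5, "wx": -0.015, "wy": 0, "wz": 0},
    {"claw": 94, "x": 131, "y": 0, "z": -2.5, "wx": -0.015, "wy": 0, "wz": 0},
    {"claw": 75, "x": 131, "y": 0, "z": -2.5, "wx": -0.015, "wy": 0, "wz": 0},
  ],
)

```text
t: 12.88
eef_pos: [0.4342, -0.0242, 0.0716]
tcp_rot: [1.169, 1.566, -0.467]
force: [-0.2, 0.1, 0.3]
grip_width: 0.926
```

Call:
apply_moves(
  newtons=25,
  series=[
    {"claw": 60, "x": 0, "y": 0, "z": 0, "wx": 0, "wy": 0, "wz": 0},
    {"claw": 52, "x": 0, "y": 0, "z": 0, "wx": 0, "wy": 0, "wz": 0},
    {"claw": 50, "x": 0, "y": 0, "z": 0, "wx": 0, "wy": 0, "wz": 0},
    {"claw": 50, "x": 0, "y": 0, "z": 0, "wx": 0, "wy": 0, "wz": 0},
    {"claw": 50, "x": 0, "y": 0, "z": 0, "wx": 0, "wy": 0, "wz": 0},
  ],
)

```text
t: 13.5
eef_pos: [0.4346, -0.0243, 0.0726]
tcp_rot: [1.251, 1.565, -0.385]
force: [-1.5, 0.5, 6.5]
grip_width: 0.631
```

```bash
python3 -c "
from h import *
goto((.4123,.2658,.11),(.4123,.2658,.06))"
```

```text
t 13.5 tcp [ 0.4346 -0.0243  0.0726] axes
 [[ 0.005  0.998 -0.065]
 [-0.002 -0.065 -0.998]
 [-1.     0.005  0.002]] turn [ 0.001   0.0017 -0.0052] q [-0.19 -0.11  1.83 -0.    1.41 -0.12] grip 59.3 F [-1.5  0.5  6.5]
(0.4123, 0.2658, 0.11) -> mm [ -38.1  -40.9 -287.9]
(0.4123, 0.2658, 0.06) -> mm [  11.9  -41.2 -288. ]
```

Call:
apply_moves(
  series=[
    {"claw": 50, "x": -20, "y": 0, "z": 0, "wx": 0, "wy": 0, "wz": 0},
    {"claw": 50, "x": -40, "y": -4, "z": -25, "wx": 0, "wy": 0, "wz": 0},
    {"claw": 50, "x": -42, "y": -11, "z": -78, "wx": 0, "wy": 0, "wz": 0},
    {"claw": 50, "x": -42, "y": -19, "z": -133, "wx": 0, "wy": 0, "wz": 0},
    {"claw": 50, "x": -42, "y": -27, "z": -188, "wx": 0, "wy": 0, "wz": 0},
  ],
)

```text
t: 14.12
eef_pos: [0.419, 0.1665, 0.1133]
tcp_rot: [1.136, 1.566, -0.5]
force: [0.2, -0.3, -2.6]
grip_width: 0.63
```

```bash
python3 -c "
from h import *
goto((.4123,.2658,.11),(.4123,.2658,.0625))"
```

```text
t 14.12 tcp [0.419  0.1665 0.1133] axes
 [[ 0.004  0.998 -0.066]
 [-0.002 -0.066 -0.998]
 [-1.     0.005  0.002]] turn [ 0.0002  0.0021 -0.0046] q [ 0.26 -0.1   1.74 -0.    1.5   0.32] grip 59.2 F [ 0.2 -0.3 -2.6]
(0.4123, 0.2658, 0.11) -> mm [  3.  -13.3 -98.6]
(0.4123, 0.2658, 0.0625) -> mm [ 50.5 -13.5 -98.7]
```

Call:
apply_moves(
  series=[
    {"claw": 50, "x": 2, "y": -7, "z": -52, "wx": 0, "wy": 0, "wz": -0.004},
    {"claw": 50, "x": 6, "y": -13.5, "z": -98.5, "wx": 0, "wy": 0, "wz": -0.004},
    {"claw": 50, "x": 28, "y": -13.5, "z": -98.5, "wx": 0, "wy": 0, "wz": -0.004},
    {"claw": 50, "x": 44, "y": -13.5, "z": -98.5, "wx": 0, "wy": 0, "wz": -0.004},
    {"claw": 50, "x": 50, "y": -13.5, "z": -98.5, "wx": 0, "wy": 0, "wz": -0.004},
  ],
)

```text
t: 14.75
eef_pos: [0.4104, 0.2647, 0.0626]
tcp_rot: [-0.872, 1.565, -2.51]
force: [-9.6, -2.5, 19.6]
grip_width: 0.63
```

Call:
apply_moves(
  series=[
    {"claw": 74, "x": -0.5, "y": 0, "z": 0, "wx": 0, "wy": 0, "wz": 0},
    {"claw": 74, "x": -0.5, "y": 0, "z": 0, "wx": 0, "wy": 0, "wz": 0},
    {"claw": 76, "x": -20, "y": 0, "z": 0, "wx": 0, "wy": 0, "wz": 0},
    {"claw": 80, "x": -70, "y": 0, "z": 0, "wx": 0, "wy": 0, "wz": 0},
    {"claw": 94, "x": -130, "y": 0, "z": 0, "wx": 0, "wy": 0, "wz": 0},
  ],
)

```text
t: 15.38
eef_pos: [0.4107, 0.2645, 0.1931]
tcp_rot: [-0.901, 1.563, -2.539]
force: [-0.2, 0.1, -1.1]
grip_width: 0.924
```

```bash
python3 - <<'E'
from h import *
goto((.5265,.081,.15),(.5265,.081,.031))
snap('scene','s3')
a=cv2.imread('pics/s3.png')[120:280,180:420]
cv2.imwrite('pics/c3.png',cv2.resize(a,None,fx=2.6,fy=2.6,interpolation=cv2.INTER_CUBIC))
for l in models.trace('scene','ink_jar')[:1]:
    m=l['pixels'];print(l['score'],*fit('ink_jar',{'scene':m},{'scene':~np.ones_like(m)},(.53,.083,.014)))
for n in ('white_bottle','black_cap_bottle','white_cap_bottle'):
    for l in models.trace('scene',n)[:1]:
        m=l['pixels'];print(n,l['score'],*fit(n,{'scene':m},{'scene':~np.ones_like(m)},{'w':(.412,.266,.004),'b':(.418,.39,.004)}[n[0]] if n!='white_cap_bottle' else (.414,.334,.004)))
E
```

```text
t 15.38 tcp [0.4107 0.2645 0.1931] axes
 [[-0.006  0.998 -0.067]
 [-0.004 -0.067 -0.998]
 [-1.    -0.006  0.005]] turn [-0.0015  0.0048  0.0061] q [ 0.46 -0.04  1.53 -0.    1.66  0.52] grip 86.9 F [-0.2  0.1 -1.1]
(0.5265, 0.081, 0.15) -> mm [ 43.2 128.2 175.1]
(0.5265, 0.081, 0.031) -> mm [162.2 128.9 174.5]
0.77 [0.52744799 0.08266252 0.01298528] 0.10105746137577516
white_bottle 0.84 [ 0.42695006  0.28562112 -0.01207451] 0.044786324786324785
black_cap_bottle 0.64 [ 0.42486362  0.39373383 -0.00141692] 0.3460960432077022
white_cap_bottle 0.57 [ 0.47977177  0.42838371 -0.07302336] 0.17886899687411198
```

View pics/c3.png

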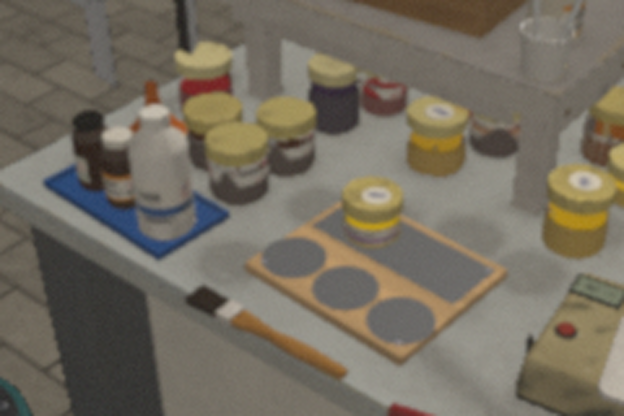

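The stand now holds only the jar (crop about (372,210), px (323,201)). All three bottles stand on the tray. Next is the jar.

Call:
apply_moves(
  series=[
    {"claw": 94, "x": 0, "y": 20, "z": 40, "wx": 0, "wy": 0.005, "wz": 0.006},
    {"claw": 94, "x": 0, "y": 50, "z": 85, "wx": 0, "wy": 0.005, "wz": 0.006},
    {"claw": 94, "x": 20, "y": 85, "z": 130, "wx": 0, "wy": 0.005, "wz": 0.006},
    {"claw": 94, "x": 40, "y": 120, "z": 168, "wx": 0, "wy": 0.005, "wz": 0.006},
    {"claw": 94, "x": 43, "y": 128, "z": 175, "wx": 0, "wy": 0.005, "wz": 0.006},
  ],
)

```text
t: 16.25
eef_pos: [0.5258, 0.0788, 0.1449]
tcp_rot: [-1.575, 1.565, 3.066]
force: [-0.3, 0.0, 0.5]
grip_width: 1.0
```

```bash
python3 -c "
from h import *
goto((.5265,.0815,.15),(.5265,.0815,.032))"
```

```text
t 16.25 tcp [0.5258 0.0788 0.1449] axes
 [[-0.006  0.997 -0.071]
 [ 0.    -0.071 -0.997]
 [-1.    -0.006 -0.   ]] turn [-0.0055 -0.      0.0061] q [0.04 0.07 1.51 0.   1.57 0.11] grip 94.0 F [-0.3  0.   0.5]
(0.5265, 0.0815, 0.15) -> mm [-5.2  0.5 -2.7]
(0.5265, 0.0815, 0.032) -> mm [112.8   1.2  -2.7]
```

Call:
apply_moves(
  newtons=30,
  series=[
    {"claw": 94, "x": 40, "y": 1, "z": -2.5, "wx": -0.005, "wy": 0, "wz": 0.006},
    {"claw": 94, "x": 80, "y": 1, "z": -2.5, "wx": -0.005, "wy": 0, "wz": 0.006},
    {"claw": 94, "x": 104, "y": 1, "z": -2.5, "wx": -0.005, "wy": 0, "wz": 0.006},
    {"claw": 94, "x": 110, "y": 1, "z": -2.5, "wx": -0.005, "wy": 0, "wz": 0.006},
    {"claw": 75, "x": 110, "y": 1, "z": -2.5, "wx": -0.005, "wy": 0, "wz": 0.006},
  ],
)

```text
t: 16.88
eef_pos: [0.526, 0.0818, 0.0348]
tcp_rot: [-1.798, 1.57, 2.849]
force: [-0.3, 0.1, -0.1]
grip_width: 0.924
```

Call:
apply_moves(
  newtons=30,
  series=[
    {"claw": 62, "x": 0, "y": 0, "z": 0, "wx": 0, "wy": 0, "wz": 0},
    {"claw": 54, "x": 0, "y": 0, "z": 0, "wx": 0, "wy": 0, "wz": 0},
    {"claw": 52, "x": 0, "y": 0, "z": 0, "wx": 0, "wy": 0, "wz": 0},
    {"claw": 52, "x": 0, "y": 0, "z": 0, "wx": 0, "wy": 0, "wz": 0},
    {"claw": 52, "x": 0, "y": 0, "z": 0, "wx": 0, "wy": 0, "wz": 0},
  ],
)

```text
t: 17.5
eef_pos: [0.5264, 0.0819, 0.0358]
tcp_rot: [2.331, 1.57, 0.694]
force: [-1.7, 0.2, 6.0]
grip_width: 0.652
```

```bash
python3 -c "
from h import *
goto((.5265,.0815,.032),(.4785,-.2735,.15))"
```

```text
t 17.5 tcp [0.5264 0.0819 0.0358] axes
 [[ 0.001  0.998 -0.066]
 [ 0.    -0.066 -0.998]
 [-1.     0.001 -0.001]] turn [ 0.0001 -0.0005 -0.0005] q [0.05 0.15 1.65 0.   1.34 0.11] grip 61.3 F [-1.7  0.2  6. ]
(0.5265, 0.0815, 0.032) -> mm [3.8 0.1 0.4]
(0.4785, -0.2735, 0.15) -> mm [-114.4  -24.3  357.7]
```

Call:
apply_moves(
  series=[
    {"claw": 52, "x": -30, "y": 0, "z": 0, "wx": 0, "wy": 0, "wz": 0},
    {"claw": 52, "x": -75, "y": -3, "z": 30, "wx": 0, "wy": 0, "wz": 0},
    {"claw": 52, "x": -105, "y": -6, "z": 80, "wx": 0, "wy": 0, "wz": 0},
    {"claw": 52, "x": -110, "y": -9, "z": 135, "wx": 0, "wy": 0, "wz": 0},
    {"claw": 52, "x": -110, "y": -13, "z": 190, "wx": 0, "wy": 0, "wz": 0},
  ],
)

```text
t: 18.12
eef_pos: [0.5006, -0.1085, 0.1456]
tcp_rot: [1.732, 1.57, 0.096]
force: [0.4, -1.2, -2.2]
grip_width: 0.653
```

Call:
apply_moves(
  series=[
    {"claw": 52, "x": 0, "y": -3, "z": 50, "wx": 0, "wy": 0, "wz": 0},
    {"claw": 52, "x": 0, "y": -7, "z": 100, "wx": 0, "wy": 0, "wz": 0},
    {"claw": 52, "x": 0, "y": -9, "z": 140, "wx": 0, "wy": 0, "wz": 0},
    {"claw": 52, "x": 0, "y": -11, "z": 163, "wx": 0, "wy": 0, "wz": 0},
    {"claw": 52, "x": 0, "y": -11, "z": 165, "wx": 0, "wy": 0, "wz": 0},
  ],
)

```text
t: 18.75
eef_pos: [0.4779, -0.2734, 0.144]
tcp_rot: [-2.536, 1.569, 2.109]
force: [0.3, 0.6, -2.5]
grip_width: 0.651
```

```bash
python3 - <<'E'
from h import *
goto((.4785,-.2735,.15),(.4785,-.2735,.0888))
snap('scene','s4')
a=cv2.imread('pics/s4.png')[150:330,350:590]
cv2.imwrite('pics/c4.png',cv2.resize(a,None,fx=2.6,fy=2.6,interpolation=cv2.INTER_CUBIC))
E
```

```text
t 18.75 tcp [ 0.4779 -0.2734  0.144 ] axes
 [[-0.001  0.998 -0.068]
 [ 0.002 -0.068 -0.998]
 [-1.    -0.001 -0.002]] turn [-0.0021 -0.0015  0.0011] q [-0.62  0.11  1.47  0.    1.57 -0.55] grip 61.2 F [ 0.3  0.6 -2.5]
(0.4785, -0.2735, 0.15) -> mm [-6.   0.6  0.1]
(0.4785, -0.2735, 0.0888) -> mm [55.2  0.7  0.1]
```

View pics/c4.png

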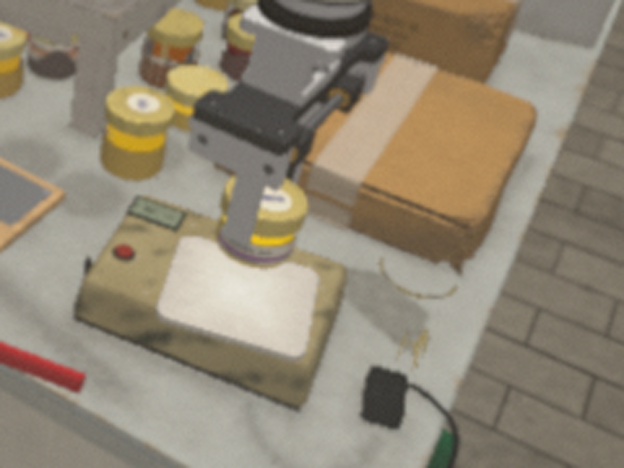

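The jar hangs over the pan (crop (262,220)), well gripped, with the box clear behind. Lowering now.

Call:
apply_moves(
  series=[
    {"claw": 52, "x": 25, "y": 0.6, "z": 0, "wx": 0, "wy": 0, "wz": 0},
    {"claw": 52, "x": 42, "y": 0.6, "z": 0, "wx": 0, "wy": 0, "wz": 0},
    {"claw": 52, "x": 50, "y": 0.6, "z": 0, "wx": 0, "wy": 0, "wz": 0},
    {"claw": 52, "x": 54, "y": 0.6, "z": 0, "wx": 0, "wy": 0, "wz": 0},
    {"claw": 52, "x": 55, "y": 0.6, "z": 0, "wx": 0, "wy": 0, "wz": 0},
  ],
)

```text
t: 19.42
eef_pos: [0.4792, -0.2724, 0.0896]
tcp_rot: [3.109, 1.569, 1.472]
force: [-0.0, -0.4, -1.7]
grip_width: 0.652
```

Call:
apply_moves(
  series=[
    {"claw": 52, "x": 1, "y": 0, "z": 0, "wx": 0, "wy": 0, "wz": 0},
    {"claw": 52, "x": 1.5, "y": 0, "z": 0, "wx": 0, "wy": 0, "wz": 0},
    {"claw": 52, "x": 1.5, "y": 0, "z": 0, "wx": 0, "wy": 0, "wz": 0},
  ],
)

```text
t: 19.8
eef_pos: [0.4795, -0.2728, 0.0888]
tcp_rot: [2.095, 1.569, 0.457]
force: [0.4, -0.1, -1.0]
grip_width: 0.652
```

Call:
apply_moves(
  series=[
    {"claw": 52, "x": 1.5, "y": 0, "z": 0, "wx": 0, "wy": 0, "wz": 0},
    {"claw": 52, "x": 2, "y": 0, "z": 0, "wx": 0, "wy": 0, "wz": 0},
    {"claw": 52, "x": 2.5, "y": 0, "z": 0, "wx": 0, "wy": 0, "wz": 0},
  ],
)

```text
t: 20.18
eef_pos: [0.4795, -0.2728, 0.0887]
tcp_rot: [1.553, 1.569, -0.085]
force: [-4.0, 2.5, 10.3]
grip_width: 0.652
```

Contact, so I'll release and rise.

Call:
apply_moves(
  series=[
    {"claw": 80, "x": 0, "y": 0, "z": 0, "wx": 0, "wy": 0, "wz": 0},
    {"claw": 80, "x": 0, "y": 0, "z": 0, "wx": 0, "wy": 0, "wz": 0},
    {"claw": 86, "x": -10, "y": 0, "z": 0, "wx": 0, "wy": 0, "wz": 0},
    {"claw": 94, "x": -50, "y": 0, "z": 0, "wx": 0, "wy": 0, "wz": 0},
    {"claw": 94, "x": -110, "y": 0, "z": 0, "wx": 0, "wy": 0, "wz": 0},
  ],
)

```text
t: 20.8
eef_pos: [0.4783, -0.2721, 0.1979]
tcp_rot: [-2.424, 1.567, 2.222]
force: [0.5, 0.3, 0.0]
grip_width: 0.995
```

Call:
apply_moves(
  series=[
    {"claw": 94, "x": 0, "y": -4, "z": -55, "wx": 0, "wy": 0, "wz": 0},
    {"claw": 94, "x": 0, "y": -8, "z": -115, "wx": 0, "wy": 0, "wz": 0},
    {"claw": 94, "x": 0, "y": -12, "z": -175, "wx": 0, "wy": 0, "wz": 0},
    {"claw": 94, "x": 0, "y": -16, "z": -235, "wx": 0, "wy": 0, "wz": 0},
    {"claw": 94, "x": 0, "y": -20, "z": -290, "wx": 0, "wy": 0, "wz": 0},
  ],
)

```text
t: 21.42
eef_pos: [0.4776, 0.0205, 0.1994]
tcp_rot: [-2.87, 1.568, 1.776]
force: [0.7, -0.3, 0.3]
grip_width: 0.999
```

```bash
cat > v.py <<'E'
from h import *
import sys
def where(n,c,p0):
    L=models.trace(c,n)
    if not L: print(n,c,'none');return
    m=L[0]['pixels'];print(n,c,round(L[0]['score'],2),*fit(n,{c:m},{c:~np.ones_like(m)},p0))
E
python3 - <<'E'
from v import *
goto((.4107,.2645,.193),(.4107,.2645,.0626))
snap('scene','s5');snap('top','t5')
a=cv2.imread('pics/s5.png')[150:330,350:590];b=cv2.imread('pics/t5.png')[150:280,400:550]
b=cv2.resize(b,(0,0),fx=180/130,fy=180/130)
cv2.imwrite('pics/c5.png',cv2.resize(np.hstack([a,b]),None,fx=1.75,fy=1.75,interpolation=cv2.INTER_CUBIC))
for c in('scene','top'): where('ink_jar',c,(.479,-.273,.067))
E
```

```text
t 21.43 tcp [0.4776 0.0205 0.1994] axes
 [[-0.001  0.998 -0.066]
 [ 0.003 -0.066 -0.998]
 [-1.    -0.001 -0.003]] turn [-0.0005 -0.0028  0.0008] q [-0.08 -0.07  1.54  0.    1.67 -0.01] grip 93.9 F [ 0.7 -0.3  0.3]
(0.4107, 0.2645, 0.193) -> mm [   7.2  -82.9 -239. ]
(0.4107, 0.2645, 0.0626) -> mm [ 137.6  -82.8 -238.6]
ink_jar scene 0.87 [ 0.51203901 -0.2668386   0.03643287] 0.057097209254072
ink_jar top 0.81 [ 0.47943529 -0.27281259  0.07183828] 0.043502294534835215
```

View pics/c5.png

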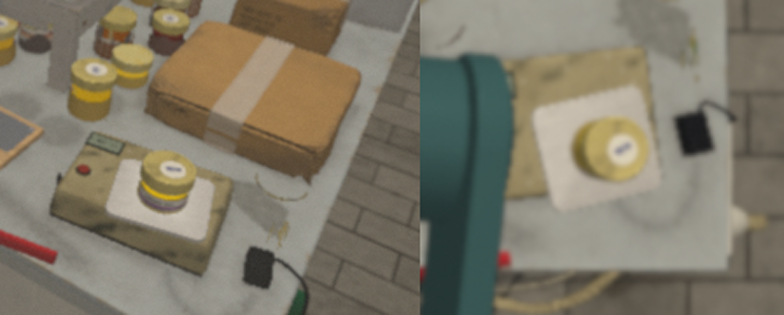

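The jar sits in the middle of the pan in both views (scene px about (446,255)). The top fit gives (0.4794, -0.2728) against a pan centre of (0.4785, -0.2735). Now the white bottle goes back.

Call:
apply_moves(
  series=[
    {"claw": 94, "x": 0, "y": -18, "z": -55, "wx": 0, "wy": -0.003, "wz": 0},
    {"claw": 94, "x": 0, "y": -37, "z": -110, "wx": 0, "wy": -0.003, "wz": 0},
    {"claw": 94, "x": 0, "y": -56, "z": -165, "wx": 0, "wy": -0.003, "wz": 0},
    {"claw": 94, "x": 4, "y": -75, "z": -220, "wx": 0, "wy": -0.003, "wz": 0},
    {"claw": 94, "x": 7, "y": -83, "z": -239, "wx": 0, "wy": -0.003, "wz": 0},
  ],
)

```text
t: 22.25
eef_pos: [0.4103, 0.2641, 0.1928]
tcp_rot: [-0.901, 1.569, -2.536]
force: [0.1, -0.9, 0.0]
grip_width: 1.0
```

```bash
python3 -c "
from h import *
goto((.4107,.2645,.193),(.4107,.2645,.0626))"
```

```text
t 22.25 tcp [0.4103 0.2641 0.1928] axes
 [[-0.001  0.998 -0.063]
 [-0.001 -0.063 -0.998]
 [-1.    -0.001  0.001]] turn [0.0025 0.001  0.0012] q [ 0.46 -0.05  1.53 -0.    1.66  0.52] grip 94.0 F [ 0.1 -0.9  0. ]
(0.4107, 0.2645, 0.193) -> mm [-0.2  0.4 -0.5]
(0.4107, 0.2645, 0.0626) -> mm [130.2   0.6  -0.6]
```

Call:
apply_moves(
  newtons=25,
  series=[
    {"claw": 78, "x": 20, "y": 0.5, "z": -0.5, "wx": 0.002, "wy": 0, "wz": 0},
    {"claw": 78, "x": 55, "y": 0.5, "z": -0.5, "wx": 0.002, "wy": 0, "wz": 0},
    {"claw": 78, "x": 95, "y": 0.5, "z": -0.5, "wx": 0.002, "wy": 0, "wz": 0},
    {"claw": 78, "x": 125, "y": 0.5, "z": -0.5, "wx": 0.002, "wy": 0, "wz": 0},
    {"claw": 76, "x": 130, "y": 0.5, "z": -0.5, "wx": 0.002, "wy": 0, "wz": 0},
  ],
)

```text
t: 22.88
eef_pos: [0.4099, 0.2621, 0.0604]
tcp_rot: [-0.94, 1.564, -2.579]
force: [-0.3, 0.5, 1.0]
grip_width: 0.811
```

Call:
apply_moves(
  newtons=25,
  series=[
    {"claw": 60, "x": 0, "y": 0, "z": 0, "wx": 0, "wy": 0, "wz": 0},
    {"claw": 52, "x": 0, "y": 0, "z": 0, "wx": 0, "wy": 0, "wz": 0},
    {"claw": 50, "x": 0, "y": 0, "z": 0, "wx": 0, "wy": 0, "wz": 0},
    {"claw": 50, "x": 0, "y": 0, "z": 0, "wx": 0, "wy": 0, "wz": 0},
  ],
)

```text
t: 23.38
eef_pos: [0.411, 0.2623, 0.0619]
tcp_rot: [-0.698, 1.566, -2.337]
force: [-0.5, -1.5, 3.1]
grip_width: 0.631
```

```bash
python3 -c "
from h import *
goto((.4346,-.0243,.11),(.4346,-.0243,.0726))"
```

```text
t 23.38 tcp [0.411  0.2623 0.0619] axes
 [[-0.003  0.998 -0.068]
 [-0.003 -0.068 -0.998]
 [-1.    -0.003  0.003]] turn [-0.0021  0.0034  0.0028] q [ 0.45  0.03  1.72 -0.    1.39  0.52] grip 59.3 F [-0.5 -1.5  3.1]
(0.4346, -0.0243, 0.11) -> mm [-47.3  42.9 284.5]
(0.4346, -0.0243, 0.0726) -> mm [ -9.9  43.1 284.4]
```

Call:
apply_moves(
  series=[
    {"claw": 50, "x": -25, "y": 0, "z": 0, "wx": 0, "wy": 0, "wz": 0},
    {"claw": 50, "x": -47, "y": 4, "z": 25, "wx": 0, "wy": 0, "wz": 0},
    {"claw": 50, "x": -50, "y": 12, "z": 80, "wx": 0, "wy": 0, "wz": 0},
    {"claw": 50, "x": -50, "y": 20, "z": 135, "wx": 0, "wy": 0, "wz": 0},
    {"claw": 50, "x": -50, "y": 28, "z": 190, "wx": 0, "wy": 0, "wz": 0},
  ],
)

```text
t: 24.0
eef_pos: [0.4259, 0.0698, 0.1123]
tcp_rot: [-0.659, 1.567, -2.297]
force: [0.5, 0.9, -2.4]
grip_width: 0.626
```

```bash
python3 -c "
from h import *
goto((.4346,-.0266,.085),(.4346,-.0266,.072))"
```

```text
t 24.0 tcp [0.4259 0.0698 0.1123] axes
 [[-0.003  0.998 -0.067]
 [-0.003 -0.067 -0.998]
 [-1.    -0.002  0.003]] turn [-0.0009  0.0031  0.0024] q [ 0.03 -0.14  1.78 -0.    1.51  0.1 ] grip 58.8 F [ 0.5  0.9 -2.4]
(0.4346, -0.0266, 0.085) -> mm [27.5 15.2 95.5]
(0.4346, -0.0266, 0.072) -> mm [40.5 15.3 95.4]
```

Call:
apply_moves(
  series=[
    {"claw": 50, "x": 0, "y": 7, "z": 45, "wx": 0, "wy": 0.003, "wz": 0.002},
    {"claw": 50, "x": 10, "y": 14, "z": 88, "wx": 0, "wy": 0.003, "wz": 0.002},
    {"claw": 50, "x": 27, "y": 15, "z": 95.5, "wx": 0, "wy": 0.003, "wz": 0.002},
    {"claw": 50, "x": 34, "y": 15, "z": 95.5, "wx": 0, "wy": 0.003, "wz": 0.002},
    {"claw": 50, "x": 37, "y": 15, "z": 95.5, "wx": 0, "wy": 0.003, "wz": 0.002},
  ],
)

```text
t: 24.62
eef_pos: [0.4337, -0.0254, 0.0746]
tcp_rot: [-1.912, 1.568, 2.735]
force: [0.7, -0.1, -2.0]
grip_width: 0.631
```

```bash
python3 -c "
from h import *
goto((.4346,-.0266,.085),(.4346,-.0266,.072))"
```

```text
t 24.62 tcp [ 0.4337 -0.0254  0.0746] axes
 [[-0.002  0.998 -0.065]
 [ 0.001 -0.065 -0.998]
 [-1.    -0.002 -0.001]] turn [ 0.0007 -0.0008  0.0022] q [-0.19 -0.11  1.83  0.    1.42 -0.12] grip 59.3 F [ 0.7 -0.1 -2. ]
(0.4346, -0.0266, 0.085) -> mm [-10.4   0.9   1.2]
(0.4346, -0.0266, 0.072) -> mm [2.6 1.  1.2]
```

Call:
apply_moves(
  series=[
    {"claw": 50, "x": 1.5, "y": 1, "z": 1, "wx": 0, "wy": 0, "wz": 0},
    {"claw": 50, "x": 3, "y": 1, "z": 1, "wx": 0, "wy": 0, "wz": 0},
    {"claw": 50, "x": 4, "y": 1, "z": 1, "wx": 0, "wy": 0, "wz": 0},
  ],
)

```text
t: 25.0
eef_pos: [0.435, -0.0258, 0.0718]
tcp_rot: [-2.379, 1.569, 2.269]
force: [-3.6, 1.8, 5.4]
grip_width: 0.633
```

Call:
apply_moves(
  series=[
    {"claw": 78, "x": 0, "y": 0, "z": 0, "wx": 0, "wy": 0, "wz": 0},
    {"claw": 78, "x": 0, "y": 0, "z": 0, "wx": 0, "wy": 0, "wz": 0},
    {"claw": 84, "x": -15, "y": 0, "z": 0, "wx": 0, "wy": 0, "wz": 0},
    {"claw": 90, "x": -70, "y": 0, "z": 0, "wx": 0, "wy": 0, "wz": 0},
    {"claw": 90, "x": -120, "y": 0, "z": 0, "wx": 0, "wy": 0, "wz": 0},
  ],
)

```text
t: 25.62
eef_pos: [0.4352, -0.0261, 0.1942]
tcp_rot: [-2.911, 1.57, 1.737]
force: [0.5, 0.1, 0.3]
grip_width: 0.957
```

Call:
apply_moves(
  series=[
    {"claw": 90, "x": 0, "y": -8, "z": -60, "wx": 0, "wy": 0, "wz": 0},
    {"claw": 90, "x": 0, "y": -15, "z": -120, "wx": 0, "wy": 0, "wz": 0},
    {"claw": 90, "x": 10, "y": -23, "z": -180, "wx": 0, "wy": 0, "wz": 0},
    {"claw": 90, "x": 30, "y": -31, "z": -236, "wx": 0, "wy": 0, "wz": 0},
    {"claw": 90, "x": 40, "y": -38, "z": -292, "wx": 0, "wy": 0, "wz": 0},
  ],
)

```text
t: 26.25
eef_pos: [0.4157, 0.2696, 0.1549]
tcp_rot: [2.733, 1.569, 1.098]
force: [0.7, -0.1, 0.1]
grip_width: 0.959
```

```bash
python3 -c "
from h import *
goto((.414,.334,.15),(.414,.334,.0315))"
```

```text
t 26.25 tcp [0.4157 0.2696 0.1549] axes
 [[ 0.001  0.998 -0.065]
 [ 0.001 -0.065 -0.998]
 [-1.     0.001 -0.001]] turn [ 0.0014 -0.0013 -0.0006] q [ 0.46 -0.02  1.58  0.    1.58  0.52] grip 90.2 F [ 0.7 -0.1  0.1]
(0.414, 0.334, 0.15) -> mm [  5.   -5.9 -64.2]
(0.414, 0.334, 0.0315) -> mm [123.5  -6.  -64. ]
```

Call:
apply_moves(
  newtons=15,
  series=[
    {"claw": 74, "x": 5, "y": -5, "z": -50, "wx": 0, "wy": 0, "wz": 0},
    {"claw": 74, "x": 5, "y": -6, "z": -64, "wx": 0, "wy": 0, "wz": 0},
    {"claw": 74, "x": 40, "y": -6, "z": -64, "wx": 0, "wy": 0, "wz": 0},
    {"claw": 74, "x": 80, "y": -6, "z": -64, "wx": 0, "wy": 0, "wz": 0},
    {"claw": 74, "x": 118, "y": -6, "z": -64, "wx": 0, "wy": 0, "wz": 0},
  ],
)

```text
t: 26.88
eef_pos: [0.4149, 0.3333, 0.037]
tcp_rot: [2.208, 1.568, 0.572]
force: [-0.2, 0.2, -0.3]
grip_width: 0.784
```

Call:
apply_moves(
  newtons=15,
  series=[
    {"claw": 60, "x": 3, "y": 0, "z": 0, "wx": 0, "wy": 0, "wz": 0},
    {"claw": 48, "x": 3, "y": 0, "z": 0, "wx": 0, "wy": 0, "wz": 0},
    {"claw": 38, "x": 3, "y": 0, "z": 0, "wx": 0, "wy": 0, "wz": 0},
    {"claw": 34, "x": 3, "y": 0, "z": 0, "wx": 0, "wy": 0, "wz": 0},
    {"claw": 34, "x": 3, "y": 0, "z": 0, "wx": 0, "wy": 0, "wz": 0},
  ],
)

```text
t: 27.5
eef_pos: [0.4161, 0.334, 0.0362]
tcp_rot: [2.177, 1.564, 0.541]
force: [-0.2, -0.3, 6.5]
grip_width: 0.435
```

```bash
python3 -c "
from h import *
goto((.4404,.0463,.0414))"
```

```text
t 27.5 tcp [0.4161 0.334  0.0362] axes
 [[ 0.006  0.998 -0.065]
 [ 0.003 -0.066 -0.998]
 [-1.     0.005 -0.004]] turn [ 0.0005 -0.0037 -0.0053] q [ 0.57  0.14  1.65 -0.    1.34  0.64] grip 40.9 F [-0.2 -0.3  6.5]
(0.4404, 0.0463, 0.0414) -> mm [ -6.   43.1 285.5]
```

Call:
apply_moves(
  series=[
    {"claw": 34, "x": -25, "y": 0, "z": 0, "wx": 0, "wy": 0, "wz": 0},
    {"claw": 34, "x": -45, "y": 4, "z": 25, "wx": 0, "wy": 0, "wz": 0},
    {"claw": 34, "x": -50, "y": 12, "z": 80, "wx": 0, "wy": 0, "wz": 0},
    {"claw": 34, "x": -50, "y": 20, "z": 135, "wx": 0, "wy": 0, "wz": 0},
    {"claw": 34, "x": -50, "y": 28, "z": 190, "wx": 0, "wy": 0, "wz": 0},
  ],
)

```text
t: 28.12
eef_pos: [0.4313, 0.141, 0.0859]
tcp_rot: [2.096, 1.563, 0.461]
force: [1.4, -0.0, -0.1]
grip_width: 0.439
```

```bash
python3 -c "
from h import *
goto((.4404,.0463,.0461))"
```

```text
t 28.12 tcp [0.4313 0.141  0.0859] axes
 [[ 0.007  0.998 -0.065]
 [ 0.003 -0.065 -0.998]
 [-1.     0.006 -0.004]] turn [ 0.0014 -0.0037 -0.0064] q [ 0.19 -0.08  1.78  0.    1.44  0.25] grip 41.2 F [ 1.4 -0.  -0.1]
(0.4404, 0.0463, 0.0461) -> mm [39.6 14.9 94. ]
```

Call:
apply_moves(
  series=[
    {"claw": 34, "x": 0, "y": 7, "z": 45, "wx": 0, "wy": -0.004, "wz": -0.006},
    {"claw": 34, "x": 10, "y": 14, "z": 86, "wx": 0, "wy": -0.004, "wz": -0.006},
    {"claw": 34, "x": 26, "y": 15, "z": 94, "wx": 0, "wy": -0.004, "wz": -0.006},
    {"claw": 34, "x": 34, "y": 15, "z": 94, "wx": 0, "wy": -0.004, "wz": -0.006},
    {"claw": 34, "x": 37, "y": 15, "z": 94, "wx": 0, "wy": -0.004, "wz": -0.006},
  ],
)

```text
t: 28.75
eef_pos: [0.4398, 0.0474, 0.0477]
tcp_rot: [-1.719, 1.569, 2.93]
force: [-0.3, -0.3, -0.5]
grip_width: 0.434
```

```bash
python3 -c "
from h import *
goto((.4404,.0463,.0461))"
```

```text
t 28.75 tcp [0.4398 0.0474 0.0477] axes
 [[-0.001  0.998 -0.063]
 [ 0.    -0.063 -0.998]
 [-1.    -0.001 -0.   ]] turn [ 0.0029 -0.0002  0.0014] q [-0.02 -0.06  1.84  0.    1.36  0.04] grip 40.8 F [-0.3 -0.3 -0.5]
(0.4404, 0.0463, 0.0461) -> mm [1.6 0.7 1.1]
```

Call:
apply_moves(
  series=[
    {"claw": 34, "x": 1, "y": 0.7, "z": 1, "wx": 0, "wy": 0, "wz": 0},
    {"claw": 34, "x": 2, "y": 0.7, "z": 1, "wx": 0, "wy": 0, "wz": 0},
    {"claw": 34, "x": 3, "y": 0.7, "z": 1, "wx": 0, "wy": 0, "wz": 0},
  ],
)

```text
t: 29.12
eef_pos: [0.4405, 0.0472, 0.0462]
tcp_rot: [-2.3, 1.569, 2.35]
force: [-4.9, 1.0, 9.9]
grip_width: 0.434
```

Call:
apply_moves(
  series=[
    {"claw": 62, "x": 0, "y": 0, "z": 0, "wx": 0, "wy": 0, "wz": 0},
    {"claw": 62, "x": 0, "y": 0, "z": 0, "wx": 0, "wy": 0, "wz": 0},
    {"claw": 66, "x": -15, "y": 0, "z": 0, "wx": 0, "wy": 0, "wz": 0},
    {"claw": 80, "x": -60, "y": 0, "z": 0, "wx": 0, "wy": 0, "wz": 0},
    {"claw": 80, "x": -100, "y": 0, "z": 0, "wx": 0, "wy": 0, "wz": 0},
  ],
)

```text
t: 29.75
eef_pos: [0.4408, 0.047, 0.1484]
tcp_rot: [-2.996, 1.57, 1.654]
force: [0.5, -0.4, -0.6]
grip_width: 0.841
```

Call:
apply_moves(
  series=[
    {"claw": 80, "x": 0, "y": -8, "z": -60, "wx": 0, "wy": 0, "wz": 0},
    {"claw": 80, "x": 0, "y": -16, "z": -120, "wx": 0, "wy": 0, "wz": 0},
    {"claw": 80, "x": 0, "y": -24, "z": -180, "wx": 0, "wy": 0, "wz": 0},
    {"claw": 80, "x": 0, "y": -32, "z": -236, "wx": 0, "wy": 0, "wz": 0},
    {"claw": 80, "x": 0, "y": -38, "z": -292, "wx": 0, "wy": 0, "wz": 0},
  ],
)

```text
t: 30.38
eef_pos: [0.421, 0.3429, 0.15]
tcp_rot: [2.453, 1.568, 0.82]
force: [0.5, 0.2, -0.7]
grip_width: 0.851
```

```bash
python3 -c "
from h import *
goto((.418,.3897,.14),(.418,.3897,.032))"
```

```text
t 30.38 tcp [0.421  0.3429 0.15  ] axes
 [[ 0.002  0.998 -0.062]
 [ 0.002 -0.062 -0.998]
 [-1.     0.002 -0.002]] turn [ 0.0039 -0.002  -0.0016] q [0.58 0.09 1.48 0.   1.57 0.64] grip 80.0 F [ 0.5  0.2 -0.7]
(0.418, 0.3897, 0.14) -> mm [ 10.1  -5.9 -46.5]
(0.418, 0.3897, 0.032) -> mm [118.1  -6.1 -46.3]
```

Call:
apply_moves(
  newtons=15,
  series=[
    {"claw": 74, "x": 0, "y": -6, "z": -40, "wx": 0.004, "wy": 0, "wz": 0},
    {"claw": 74, "x": 10, "y": -6, "z": -46.5, "wx": 0.004, "wy": 0, "wz": 0},
    {"claw": 74, "x": 45, "y": -6, "z": -46.5, "wx": 0.004, "wy": 0, "wz": 0},
    {"claw": 74, "x": 85, "y": -6, "z": -46.5, "wx": 0.004, "wy": 0, "wz": 0},
    {"claw": 74, "x": 116, "y": -6, "z": -46.5, "wx": 0.004, "wy": 0, "wz": 0},
  ],
)

```text
t: 31.0
eef_pos: [0.4179, 0.3882, 0.0324]
tcp_rot: [1.837, 1.57, 0.2]
force: [1.4, 1.0, -0.6]
grip_width: 0.788
```

Call:
apply_moves(
  newtons=15,
  series=[
    {"claw": 60, "x": 0, "y": 0, "z": 0, "wx": 0, "wy": 0, "wz": 0},
    {"claw": 48, "x": 0, "y": 0, "z": 0, "wx": 0, "wy": 0, "wz": 0},
    {"claw": 38, "x": 0, "y": 0, "z": 0, "wx": 0, "wy": 0, "wz": 0},
    {"claw": 34, "x": 0, "y": 0, "z": 0, "wx": 0, "wy": 0, "wz": 0},
    {"claw": 34, "x": 0, "y": 0, "z": 0, "wx": 0, "wy": 0, "wz": 0},
  ],
)

```text
t: 31.62
eef_pos: [0.4189, 0.3889, 0.0344]
tcp_rot: [2.174, 1.567, 0.536]
force: [-0.7, -0.5, 5.7]
grip_width: 0.437
```

```bash
python3 -c "
from h import *
goto((.4439,.1208,.042))"
```

```text
t 31.62 tcp [0.4189 0.3889 0.0344] axes
 [[ 0.003  0.998 -0.067]
 [ 0.002 -0.067 -0.998]
 [-1.     0.003 -0.002]] turn [-0.0011 -0.0022 -0.0032] q [ 0.65  0.23  1.56 -0.    1.35  0.72] grip 41.1 F [-0.7 -0.5  5.7]
(0.4439, 0.1208, 0.042) -> mm [ -8.   42.9 265.8]
```

Call:
apply_moves(
  series=[
    {"claw": 34, "x": -25, "y": 0, "z": 0, "wx": 0, "wy": 0, "wz": 0},
    {"claw": 34, "x": -45, "y": 4, "z": 25, "wx": 0, "wy": 0, "wz": 0},
    {"claw": 34, "x": -50, "y": 12, "z": 80, "wx": 0, "wy": 0, "wz": 0},
    {"claw": 34, "x": -50, "y": 20, "z": 135, "wx": 0, "wy": 0, "wz": 0},
    {"claw": 34, "x": -50, "y": 28, "z": 180, "wx": 0, "wy": 0, "wz": 0},
  ],
)

```text
t: 32.25
eef_pos: [0.4343, 0.2055, 0.084]
tcp_rot: [2.081, 1.567, 0.443]
force: [0.9, 1.3, -1.2]
grip_width: 0.437
```

```bash
python3 -c "
from h import *
goto((.4439,.1201,.0445))"
```

```text
t 32.25 tcp [0.4343 0.2055 0.084 ] axes
 [[ 0.003  0.998 -0.067]
 [ 0.002 -0.067 -0.998]
 [-1.     0.003 -0.002]] turn [-0.0009 -0.0018 -0.0033] q [ 0.32 -0.01  1.72  0.    1.43  0.39] grip 41.0 F [ 0.9  1.3 -1.2]
(0.4439, 0.1201, 0.0445) -> mm [39.4 15.2 84.7]
```

Call:
apply_moves(
  series=[
    {"claw": 34, "x": 0, "y": 7, "z": 42, "wx": 0, "wy": -0.002, "wz": -0.003},
    {"claw": 34, "x": 10, "y": 14, "z": 78, "wx": 0, "wy": -0.002, "wz": -0.003},
    {"claw": 34, "x": 26, "y": 15, "z": 85, "wx": 0, "wy": -0.002, "wz": -0.003},
    {"claw": 34, "x": 34, "y": 15, "z": 85, "wx": 0, "wy": -0.002, "wz": -0.003},
    {"claw": 34, "x": 37, "y": 15, "z": 85, "wx": 0, "wy": -0.002, "wz": -0.003},
  ],
)

```text
t: 32.88
eef_pos: [0.4429, 0.1208, 0.0458]
tcp_rot: [-1.593, 1.569, 3.053]
force: [0.4, -0.1, 0.1]
grip_width: 0.431
```

```bash
python3 -c "
from h import *
goto((.4439,.1201,.0445))"
```

```text
t 32.88 tcp [0.4429 0.1208 0.0458] axes
 [[-0.002  0.998 -0.066]
 [ 0.    -0.066 -0.998]
 [-1.    -0.002 -0.   ]] turn [ 0.0003 -0.      0.0017] q [ 0.14 -0.02  1.81  0.    1.36  0.21] grip 40.5 F [ 0.4 -0.1  0.1]
(0.4439, 0.1201, 0.0445) -> mm [1.3 1.  0.6]
```

Call:
apply_moves(
  series=[
    {"claw": 34, "x": 1, "y": 1, "z": 0.6, "wx": 0, "wy": 0, "wz": 0},
    {"claw": 34, "x": 2, "y": 1, "z": 0.6, "wx": 0, "wy": 0, "wz": 0},
    {"claw": 34, "x": 2.7, "y": 1, "z": 0.6, "wx": 0, "wy": 0, "wz": 0},
  ],
)

```text
t: 33.25
eef_pos: [0.444, 0.121, 0.0444]
tcp_rot: [-2.278, 1.569, 2.37]
force: [-3.3, 1.6, 7.3]
grip_width: 0.439
```

Call:
apply_moves(
  series=[
    {"claw": 62, "x": 0, "y": 0, "z": 0, "wx": 0, "wy": 0, "wz": 0},
    {"claw": 62, "x": 0, "y": 0, "z": 0, "wx": 0, "wy": 0, "wz": 0},
    {"claw": 66, "x": -15, "y": 0, "z": 0, "wx": 0, "wy": 0, "wz": 0},
    {"claw": 80, "x": -65, "y": 0, "z": 0, "wx": 0, "wy": 0, "wz": 0},
    {"claw": 80, "x": -125, "y": 0, "z": 0, "wx": 0, "wy": 0, "wz": 0},
  ],
)

```text
t: 33.88
eef_pos: [0.4434, 0.1206, 0.1705]
tcp_rot: [-1.789, 1.567, 2.858]
force: [1.0, 0.4, 0.3]
grip_width: 0.843
```

Call:
apply_moves(
  series=[
    {"claw": 80, "x": 0, "y": -20, "z": -50, "wx": 0, "wy": 0, "wz": 0},
    {"claw": 80, "x": 0, "y": -40, "z": -100, "wx": 0, "wy": 0, "wz": 0},
    {"claw": 80, "x": 0, "y": -60, "z": -150, "wx": 0, "wy": 0, "wz": 0},
    {"claw": 80, "x": 0, "y": -80, "z": -200, "wx": 0, "wy": 0, "wz": 0},
    {"claw": 80, "x": 0, "y": -100, "z": -250, "wx": 0, "wy": 0, "wz": 0},
  ],
)

```text
t: 34.5
eef_pos: [0.3595, 0.3783, 0.1723]
tcp_rot: [-2.416, 1.568, 2.231]
force: [0.5, 0.3, 1.0]
grip_width: 0.853
```

Call:
apply_moves(
  series=[
    {"claw": 80, "x": 0, "y": -20, "z": -50, "wx": 0, "wy": 0, "wz": 0},
    {"claw": 80, "x": 0, "y": -40, "z": -100, "wx": 0, "wy": 0, "wz": 0},
    {"claw": 80, "x": 0, "y": -60, "z": -130, "wx": 0, "wy": 0, "wz": 0},
    {"claw": 80, "x": 0, "y": -60, "z": -130, "wx": 0, "wy": 0, "wz": 0},
  ],
)

```text
t: 35.0
eef_pos: [0.3068, 0.5138, 0.1731]
tcp_rot: [-2.539, 1.568, 2.111]
force: [0.4, -0.4, 1.6]
grip_width: 0.85
```

```bash
python3 - <<'E'
import subprocess
from h import *
goto()
snap('scene','s6');snap('top','t6')
a=cv2.imread('pics/s6.png')[120:320,180:480];b=cv2.imread('pics/t6.png')[140:260,290:520]
b=cv2.resize(b,(300,157));b=cv2.copyMakeBorder(b,0,43,0,0,0)
cv2.imwrite('pics/c6.png',cv2.resize(np.vstack([a,b]),None,fx=1.48,fy=1.48,interpolation=cv2.INTER_CUBIC))
E
python3 m.py | grep -v True
```

```text
t 35.0 tcp [0.3068 0.5138 0.1731] axes
 [[-0.001  0.998 -0.062]
 [ 0.002 -0.062 -0.998]
 [-1.    -0.002 -0.002]] turn [ 0.0043 -0.0024  0.0017] q [0.94 0.2  1.31 0.   1.63 1.  ] grip 79.9 F [ 0.4 -0.4  1.6]
scene white_bottle 0.67 [429.8 234.7  32.   33.2] 959 False
scene ink_jar 0.59 [430.2 234.6  31.7  36.3] 951 False
scene ink_jar 0.39 [282.3 186.6  18.7  37.8] 499 False
top black_cap_bottle 0.45 [182.6 140.7  32.8  28.3] 827 False
top ink_jar 0.69 [460.6 197.2  34.5  27.3] 734 False
top ink_jar 0.35 [180.8 139.8  35.2  28.1] 801 False
white_bottle ['scene', 'top'] [ 0.4358 -0.0213  0.0141] 0.11245249313775108
    scene [ 0.4523 -0.0098 -0.0027] 0.04147042672093549
    top [ 0.4356 -0.0222  0.0114] 0.04006151480199924
black_cap_bottle ['scene', 'top'] [0.4426 0.1157 0.0149] 0.14769374597894092
    scene [0.447  0.12   0.0118] 0.07450980392156863
    top [0.4423 0.1156 0.0166] 0.06590148254423721
white_cap_bottle ['scene'] [0.4391 0.0474 0.0162] 0.12339554295613828
    scene [0.4391 0.0474 0.0162] 0.12339554295613828
ink_jar [] [0.53  0.085 0.014] 0.0
stand scene [0.4776 0.0406] [0
[... 460 characters left out ...]
184 0.3217] [0.2099 0.1054] 86.54932403564453 [[0.35899999737739563, 0.2199999988079071], [0.4650000035762787, 0.21400000154972076], [0.47699999809265137, 0.4230000078678131], [0.3720000088214874, 0.4300000071525574]]
side_tray top [0.4187 0.3258] [0.2011 0.1056] 86.19744873046875 [[0.35899999737739563, 0.2290000021457672], [0.4650000035762787, 0.22200000286102295], [0.4779999852180481, 0.4230000078678131], [0.37299999594688416, 0.4300000071525574]]
balance_pan top [ 0.4794 -0.2742] [0.1132 0.1212] 16.098276138305664 [[0.40799999237060547, -0.23199999332427979], [0.44200000166893005, -0.3479999899864197], [0.5509999990463257, -0.31700000166893005], [0.5170000195503235, -0.20000000298023224]]
```

View pics/c6.png

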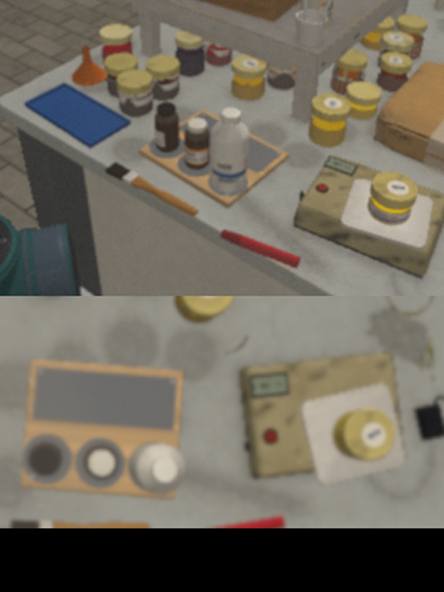

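The last view shows all three bottles upright on their pads, the jar in the middle of the pan, the tray empty and the funnel and red jar in place. The bottle fits agree with the start to about 3 mm.

```bash
python3 -c "
from h import *
s=manip.read_state();print(s['t'],s['force']);print(manip.job_done())"
```

```text
35.9 [-0.52126581 -0.23411019 -0.75072593]
the job is handed in; nothing more can be done
None
```

I moved the three bottles upright onto the blue tray, set the ink jar on the balance pan, then put each bottle back on its own pad. I handed the job in at about 36 s with the gripper clear of everything; no verdict was reported.

**Last checks**
- **Jar:** just after I set it down, the top camera put it about 1 mm from the pan centre. The last picture still shows it there.
- **White bottle:** the top camera puts it about 3.5 mm from where it stood at the start.
- **Black-cap bottle:** the top camera puts it about 2.5 mm from its start.
- **White-cap bottle:** it was not segmented in the last top view. The scene camera puts it about 2.5 mm from its start, and the last picture shows it upright on its pad.
- **Red jar and funnel:** I saw no change in either in the last picture. I did not measure them again.

**Disagreements**
- In the last check, the scene camera alone put the white bottle up to 20 mm off. That fit also gave the wrong height, so I trusted the top view and the recorded arm poses.
- The network labelled the white bottle, black-cap bottle and ink jar wrongly in a few detections, which I discarded.

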